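# Scoop chestnuts out of the corner of a caddy and start the steamer

### The arm

A 6-joint arm with a two-finger parallel gripper is mounted at the origin on the work surface. World frame = base frame: x ahead of the robot, y to its left, z up, the work surface at z = 0. Lengths are in m, angles in rad, forces in N, time in s.
With the tool pointing down it reaches from about 0.325 to 0.85 m from the base axis. Payload 4.4 kg.
Tool frame: the origin (TCP) lies on the centre line of the jaws, within the pads' length; the fingertips stand 14 mm ahead of it and the grasp point (between the pads) lies 5 mm behind it (manip.tips_ahead is the distance from the TCP to the fingertips, in m); z points along the fingers, y is the line along which they close (so a half turn about z gives the same grasp; the last joint's range is limited). The gripper opens to 94 mm and grips with 3 to 60 N. Pads are 16 mm wide; open, the fingers measure 119 mm over their backs; the gripper's body (75 mm by 177 mm) begins 78 mm behind the grasp point.
Start: joints at [-1.458, 0.207, 1.542, -0, 1.393, -0.15], TCP at [0.149, -0.555, 0.219] pointing down, gripper open.
Joint ranges: [-2.73, 2.73], [-0.86, 2.22], [0.23, 2.46], [-1.11, 4.25], [0.08, 2.63], [-2.82, 2.82]. Speed limits (rad/s): [2.79, 2.79, 3.14, 3.14, 3.14, 3.14].

### API

Orientations are given as a rotation vector (axis times angle).
In Python, from workcell import monitor, eyes, manip gives the robot as it stands. The module is installed in compiled form; this text tells all that it offers.
- The arm moves only by the tool step_arm, never from a script. Its argument "deltas" is a list of rows, each a list of 7 numbers: the shift along the tool's x, y, z in units of 30 mm (1.0 is 30 mm), then the turn, a rotation vector about the tool's x, y, z in rad, then the opening, from -1 (shut) to 1 (fully open). A call has 1 to 5 rows; each row is the pose to reach, as a shift and turn from the pose commanded when the call began, along the tool's axes at that moment; what a row does not reach only later rows make up. A row lasts 1/10 s, in which the tool goes at most 50 mm and 8.59 degrees, less where a joint would pass 70% of its speed; a pose out of reach is approached as far as the arm can. A call with a gripper value outside its range is refused whole. The fingers move at their own pace and stop on an object; "force" is the grip in N (left out, the last holds). Time passes only in rows, so rows that repeat a pose let the fingers close. It gives the time, the measured TCP pose, the force, the opening and the grip force at its end, in the units of the state.
- monitor.observe(): the state, without advancing time (a new reading comes with each control period).
- eyes.get_image(name): name is "side" or "top"; returns a dict with "pixels" (480x640x3 uint8, blue, green, red), "z_map" (480x640 float32, m along the optical axis (not along the pixel's ray), 0 where there is no reading), "fx", "fy", "cx", "cy" (pixels), "dist_coeffs" ([k1, k2, p1, p2, k3] as OpenCV has them; the pictures are not rectified), "world_from_camera" (4x4, takes a point from camera to world coordinates). Camera axes: x right, y down, z forward; pixel columns grow to the right and rows downward; lengths in m; the calibration is good to about 2 mm. A picture is of the moment at which its call begins.
- manip.finish_job(): hands the job in; it is judged then, once.
The state is a dict: "clock": time; "qpos": joint angles; "qd": joint speeds; "effort": joint torques, N m; "tcp_pos": TCP position; "orientation": TCP orientation; "ft_force": force on the tool from outside, world axes, zero at the start; "torque": the same for the moment, N m; "opening": opening from 0.0 (shut) to 1.0 (fully open); "grip_force": force on a finger pad.
Only numpy, scipy, OpenCV 4.12 (cv2) and the standard library are available. Lean on these libraries where they do the work, as an engineer would, in place of code of your own. Each camera call takes 0.05 s, during which the arm holds its last target. There are 200 camera calls.

### The job

With the steel scoop, drive the two chestnuts into a near corner of the wooden bin (at the end towards the robot, the scoop's edge running right into that corner) so that they ride up onto it, and tip both into the steamer's basket without the gripper ever touching them. Then put the scoop back standing on its cork mat and let go, and last turn the steamer's timer knob clockwise all the way to its stop. Leave the jars and the funnel where they are.

Things in the scene. Friction and masses are not known exactly. Their poses are not given: they have to be found in the camera images.
- scoop: loose flat-bottomed steel scoop, 140 g, standing on its pan on the mat. Origin: centre of the pan's underside; +x to its open nose, z up. Pan 70 mm long (x -35 to 35), 84 wide outside (80 inside), floor 1.6 thick. Side walls 26 high back of x = 17, 14 high from there to x = 29, none ahead; back wall 30 high. A level pan holds the nuts loosely; tilted nose up 16 degrees they slide to its back
- scoop_grip (a point): a good place to grip the scoop: on its handle's centreline at x = -68, z = 100 mm in the scoop's frame, axes parallel to the scoop's. The handle is a bar 22 mm wide (y) and 12 thick, rising from x = -40, z = 24 to x = -79, z = 132, leaning back 20 degrees. Pinch across its width (fingers close along y)
- scoop_lip_left (a point): left end (+y) of the scoop's front edge, underside: x = 35, y = 42, z = 0 mm in the scoop's frame. The front 12 mm of the pan's floor is a ramp, from the lip (1.6 mm thick) up to a ridge 4 mm high at x = 23 that helps to keep the load in
- scoop_lip_right (a point): right end (-y) of the scoop's front edge, underside: x = 35, y = -42, z = 0 mm in the scoop's frame
- chestnut1: a smooth brown chestnut, loose in the bin; slippery (friction about 0.2), 31 mm across, roundish, a little flattened, its centre (the origin) 12 mm above what it rests on and its tip 14 mm above the origin; 16 g. The two are alike
- chestnut2: the other chestnut, same size and make
- bin: fixed rectangular wooden bin, open on top; origin: centre of its underside, x along its length, towards the robot. Inside 220 mm (x -110 to 110) by 130 mm (y -65 to 65), walls and floor 5 mm thick (floor top at z = 5), rim at z = 55. A wire bail stands over it (see bin_bar). The chestnuts start in the near half (x above 0), anywhere across it
- bin_corner_left (a point): inner corner of the bin at its end nearest the robot, on the bin's +y side, at the floor: x = 110, y = 65, z = 5 mm in the bin's frame
- bin_corner_right (a point): inner corner of the bin at its end nearest the robot, on the bin's -y side, at the floor: x = 110, y = -65, z = 5 mm in the bin's frame
- mat: fixed rectangular cork mat, 190 mm (x) by 150 mm (y), 4 mm thick, where the scoop starts and must end; origin at the centre of its underside. Mat and steamer stand on opposite sides of the bin, either way round
- steamer: fixed white table-top steamer base, 270 mm (x) by 170 mm (y), 60 mm high; origin at the centre of its underside. Its open round steel basket is centred at x = -50 mm (nearer the robot), the knob at x = +85 mm
- basket_floor (a point): centre of the basket's inner floor, 64 mm above the table. The basket is 130 mm across inside at the floor, 140 mm at the rim; its rim is 125 mm above the table (61 mm above this point)
- timer_grip (a point): on the axis of the timer knob, at the height to grip (97 mm above the table); turns with the knob. The knob is a disc 44 mm across with an upright grip bar on it, 42 mm long (along this point's x), 14 mm wide (along y), its top 104 mm and the disc's top 74 mm above the table
- timer (a joint): angle of the timer knob, rad: grows as it is turned clockwise seen from above, from 0 to its end stop at 2.4; light friction (0.04 N m), stays where it is left
- jar1: bystander: empty glass baby-food jar with a green screw lid, upright, 56 mm across, 72 mm tall; origin at the centre of its underside
- jar2: bystander: empty glass baby-food jar with a green screw lid, upright, 56 mm across, 72 mm tall; origin at the centre of its underside
- jar3: bystander: empty glass baby-food jar with a green screw lid, upright, 56 mm across, 72 mm tall; origin at the centre of its underside
- jar4: bystander: empty glass baby-food jar with a green screw lid, upright, 56 mm across, 72 mm tall; origin at the centre of its underside
- funnel: bystander: small steel funnel standing on its mouth, 84 mm across, 80 mm tall; origin at the centre of its underside
- bin_bar (a point): middle of the bail's bar: fixed steel wire 10 mm thick across the bin at x = 32, z = 200 mm in the bin's frame, from y = -75 to 75, with a leg at each end sloping down to x = 55, z = 30. With the scoop drawn to the near end wall an upright gripper would hit it: hold the scoop with the gripper leaning 20 to 25 degrees, its body towards the bin's -x, away from the robot
Not all that is in view belongs to the job. What is shaped like the chestnut2 but blue or red is not meant.

How it is judged:
By the outcome, as a careful person would: the job done as asked, in the order asked, and still so for the second after the job is handed in, with the robot touching nothing.
It also fails if it takes over 72 s, if anything falls off the work surface, if the arm or the gripper's body presses on something with over 40 N, if the wrist force passes 120 N, or if a joint passes its speed limit or range.

## Working session

There is one attempt and no reset: what is moved stays moved. The work goes in short steps, Python scripts to look and compute and a tool call to move; the robot and the scene stay as the last step left them, time stands still between calls to the robot, and variables do not carry over. Pictures are saved under pics/ and viewed, at most 10 in all, crops included, and the job is handed in when it is done.

Besides the shell and the picture viewer there is one more tool, called as a command line: name --pt "numbers of a row" for each row, then --argument value for the rest. step_arm: Moves the arm, as the interface text tells. Its arguments: {"type":"object","properties":{"deltas":{"type":"array","items":{"type":"array","items":{"type":"number"}}},"force":{"type":"number"}},"required":["deltas"]}

```bash
mkdir -p pics
cat > h.py <<'E'
import numpy as np, cv2
from scipy.spatial.transform import Rotation as R
from workcell import monitor, eyes, manip
def snap(n,save=None):
    im=eyes.get_image(n)
    if save: cv2.imwrite('pics/'+save,im['pixels'])
    np.savez('last_%s.npz'%n,**{k:np.array(v) for k,v in im.items()}); return im
def load(n): return dict(np.load('last_%s.npz'%n))
def K(im): return np.array([[im['fx'],0,im['cx']],[0,im['fy'],im['cy']],[0,0,1]],float)
def ray(im,uv):
    p=cv2.undistortPoints(np.array(uv,float).reshape(-1,1,2),K(im),np.array(im['dist_coeffs'],float)).reshape(-1,2)
    T=np.array(im['world_from_camera']); return T[:3,3], np.c_[p,np.ones(len(p))]@T[:3,:3].T
def plane(im,uv,z):
    o,d=ray(im,uv); return o+d*((z-o[2])/d[:,2])[:,None]
def cloud(im):
    v,u=np.mgrid[0:480,0:640]; o,d=ray(im,np.c_[u.ravel(),v.ravel()])
    return (o+d*np.array(im['z_map']).reshape(-1,1)).reshape(480,640,3)
def proj(im,P):
    T=np.linalg.inv(np.array(im['world_from_camera'])); return cv2.projectPoints(np.array(P,float).reshape(-1,3),cv2.Rodrigues(T[:3,:3])[0],T[:3,3],K(im),np.array(im['dist_coeffs'],float))[0].reshape(-1,2)
E
python3 - <<'E'
from h import *
for n in('top','side'):
    im=snap(n,n+'0.png'); print(np.array(im['world_from_camera']).round(3),im['fx'],im['dist_coeffs'])
print(monitor.observe())
E
```

```text
[[ 0.016 -0.984  0.175  0.403]
 [-1.    -0.012  0.021 -0.026]
 [-0.018 -0.176 -0.984  1.176]
 [ 0.     0.     0.     1.   ]] 525.1642217334413 [0.03910125 0.         0.         0.         0.        ]
[[-0.755 -0.339  0.562 -0.033]
 [-0.656  0.401 -0.64   0.662]
 [-0.008 -0.851 -0.525  0.703]
 [ 0.     0.     0.     1.   ]] 564.5062061468612 [0.03005649 0.         0.         0.         0.        ]
{'clock': 0.1, 'qpos': array([-1.45849522e+00,  2.07354790e-01,  1.54276583e+00, -1.36214908e-05,
        1.39352403e+00, -1.50504261e-01]), 'qd': array([-0.00138964, -0.0024314 , -0.00343075, -0.00104041,  0.00233541,
       -0.00043534]), 'effort': array([-1.01971320e-03, -3.71864605e+01, -2.82295114e+01,  7.00322678e-02,
        3.10757523e-02, -4.38554434e-05]), 'tcp_pos': array([ 0.14928367, -0.55456739,  0.21841701]), 'orientation': array([-3.11247456e+00, -4.11361657e-01, -4.04857611e-05]), 'ft_force': array([-0.56603756,  0.42545261, -0.94866594]), 'torque': array([0.00110963, 0.0390317 , 0.03070878]), 'grip_force': 0.0, 'opening': 0.9985971049541631}
```

View pics/top0.png

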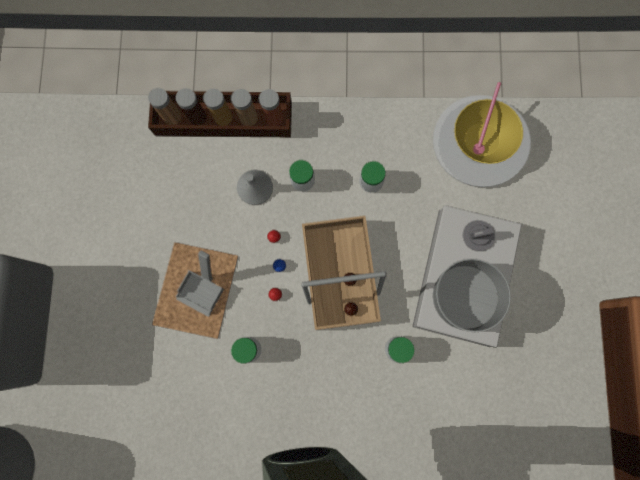

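View pics/side0.png

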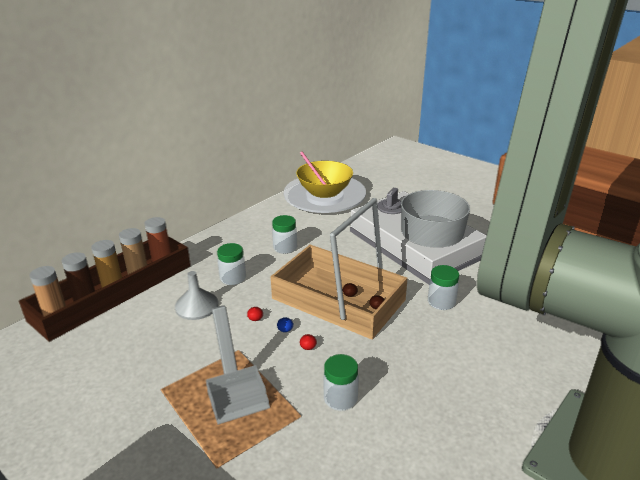

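The top view shows the mat at (197,290) with the scoop on it, and the bin at (342,272) with brown nuts at (350,279) and (351,309). The steamer basket is at (473,295) and the knob at (480,235). The side view agrees. The red and blue nuts on the table are decoys. Next I'll measure poses.

```bash
cat > m.py <<'E'
from h import *
im=load('top'); C=cloud(im); px=im['pixels']; hsv=cv2.cvtColor(px,cv2.COLOR_BGR2HSV)
H,S,V=[hsv[...,i].astype(int) for i in range(3)]
def roi(a,b,c,d):
    m=np.zeros((480,640),bool); m[c:d,a:b]=1; return m
def rect(P):
    r=cv2.minAreaRect(P[:,:2].astype(np.float32)*1000); return np.round(r[0],1),np.round(r[1],1),round(r[2],1)
Z=C[...,2]
m=roi(148,245,236,345)&(S>100)&(H<25)&(Z<.02); 
u=np.argwhere(m)[:,::-1]; P=plane(im,u,.004); 
# clean
lab=cv2.morphologyEx(m.astype(np.uint8),cv2.MORPH_OPEN,np.ones((3,3)));u=np.argwhere(lab)[:,::-1];P=plane(im,u,.004);print('mat',rect(P))
m=roi(296,388,210,335)&(abs(Z-.055)<.008)&(S>60);lab=cv2.morphologyEx(m.astype(np.uint8),cv2.MORPH_OPEN,np.ones((2,2)));u=np.argwhere(lab)[:,::-1];print('bin',rect(plane(im,u,.055)),len(u))
m=roi(310,380,225,325)&(V<75)&(S>60)&(Z<.045);
n,l,st,ce=cv2.connectedComponentsWithStats(m.astype(np.uint8))
for i in range(1,n):
    if st[i,4]>20: print('nut?',st[i],plane(im,ce[i],.018).round(4), C[l==i].mean(0).round(4),C[l==i][:,2].max().round(3))
m=roi(170,230,240,325)&(Z>.008)&(S<60)
print('scoop', m.sum())
f=C[m&(Z<.012)];
for lo,hi in((.02,.04),(.04,.07),(.07,.1),(.1,.125),(.125,.15)):
    q=C[m&(Z>lo)&(Z<hi)]; print(lo,len(q),q.mean(0).round(4) if len(q) else'', rect(q) if len(q)>3 else '')
m=roi(410,525,200,350)&(abs(Z-.06)<.006)&(S<40);u=np.argwhere(m)[:,::-1];print('steamer',rect(plane(im,u,.06)))
m=roi(425,520,250,340)&(Z>.118)&(Z<.132);q=C[m];print('rim',cv2.minEnclosingCircle(q[:,:2].astype(np.float32)),len(q))
m=roi(455,505,215,255)&(Z>.09)&(Z<.115);q=C[m];print('knobbar',rect(q),len(q),q.mean(0));
m=roi(455,505,215,255)&(Z>.068)&(Z<.08);q=C[m];print('disc',cv2.minEnclosingCircle(q[:,:2].astype(np.float32)),len(q))
m=(H>50)&(H<80)&(S>120);n,l,st,ce=cv2.connectedComponentsWithStats(m.astype(np.uint8))
for i in range(1,n):
    if st[i,4]>150: print('jar',plane(im,ce[i],.072).round(3))
m=roi(230,280,165,210)&(Z>.015)&(Z<.1);q=C[m];print('funnel',cv2.minEnclosingCircle(q[:,:2].astype(np.float32)))
m=roi(296,388,260,305)&(Z>.15);q=C[m];print('bar',rect(q),q[:,2].max(),np.median(q[:,2]))
E
python3 m.py
```

```text
mat (array([498.2, 283.5]), array([146.4, 186.1]), 78.7)
bin (array([534.7, -41.4]), array([230.2, 140. ]), 8.2) 778
nut? [310 225  27   4  62] [[0.6434 0.0069 0.018 ]] [0.6431 0.0068 0.0196] 0.039
nut? [345 281  12   5  43] [[ 0.5164 -0.0623  0.018 ]] [ 0.5159 -0.0622  0.0231] 0.032
nut? [345 302  13  14 129] [[ 0.4602 -0.0645  0.018 ]] [ 0.4598 -0.0642  0.0266] 0.035
scoop 764
0.02 152 [0.5036 0.2631 0.0297] (array([496.7, 267.4]), array([85.6, 66.2]), 62.1)
0.04 57 [0.5257 0.2495 0.0544] (array([527.5, 251.1]), array([22.2, 15. ]), 69.3)
0.07 75 [0.5368 0.2453 0.0841] (array([536.4, 246.6]), array([23.2, 16. ]), 77.0)
0.1 55 [0.5469 0.2398 0.1134] (array([546.5, 241.4]), array([23. , 11.2]), 81.4)
0.125 71 [0.5564 0.237  0.135 ] (array([556.1, 237.8]), array([21.4, 14.1]), 64.2)
steamer (array([ 534.8, -311.5]), array([170.6, 270.8]), 76.4)
rim ((0.4863241910934448, -0.30079910159111023), 0.0738590657711029) 490
knobbar (array([ 617.7, -332.7]), array([13.9, 43.7]), 12.1) 160 [ 0.61681703 -0.33077666  0.10344768]
disc ((0.6176084876060486, -0.33168962597846985), 0.03407692164182663) 291
jar [[0.753 0.049 0.072]]
jar [[ 0.752 -0.108  0.072]]
jar [[0.37  0.158 0.072]]
jar [[ 0.376 -0.165  0.072]]
funnel ((0.735469400882721, 0.15957817435264587), 0.03715004026889801)
bar (array([495.3, -36.9]), array([108.4, 150.8]), 47.5) 1.175721125876147 0.204369053018008
```

Run:
```python
import cv2
a=cv2.imread('pics/top0.png')
t=a[230:350,140:250];b=a[205:340,290:390]
o=cv2.hconcat([cv2.resize(t,(385,420),interpolation=2),cv2.resize(b,(311,420),interpolation=2)])
cv2.imwrite('pics/crop0.png',o)
```

```text
(no output)
```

View pics/crop0.png

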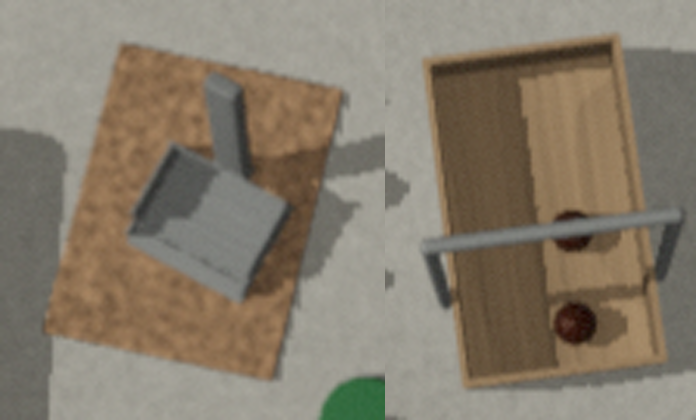

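The crop shows the scoop's back edge running from (175,145) to (290,207) with its nose down-left, so its yaw is about 152°. The two nuts lie near the bin's middle right, at (572,231) and (575,323). Next I'll write a planner that turns waypoints into delta rows.

```bash
cat > p.py <<'E'
from h import *
import json
BIN=(np.array([.5347,-.0414]),np.deg2rad(188.2))
SC0=(np.array([.4925,.2695]),np.deg2rad(152))
def b2w(bx,by):
    c,s=np.cos(BIN[1]),np.sin(BIN[1]); return BIN[0]+np.array([c*bx-s*by,s*bx+c*by])/1000
def Rs(yaw,up=0):  # scoop frame, nose up by 'up' deg
    return R.from_euler('ZY',[yaw,-up],degrees=True)
LEAN=22
def tool(pos,yaw,up=0,lean=LEAN,ref=(0,0,0),grip=(-.068,0,.1)):
    """TCP pose with scoop point `ref` (scoop frame, m) at world pos"""
    S=Rs(yaw,up); l=np.deg2rad(lean)
    M=np.array([[np.cos(l),0,np.sin(l)],[0,-1,0],[np.sin(l),0,-np.cos(l)]]).T
    M=np.c_[[np.cos(l),0,np.sin(l)],[0,-1,0],[np.sin(l),0,-np.cos(l)]]
    g=np.array(grip)+.005*M[:,2]
    return np.array(pos)+S.apply(g-np.array(ref)), S*R.from_matrix(M)
def down(pos,yawx): # tool straight down
    a=np.deg2rad(yawx); return np.array(pos), R.from_matrix(np.c_[[np.cos(a),np.sin(a),0],[np.sin(a),-np.cos(a),0],[0,0,-1]])
def now():
    s=monitor.observe(); return s['tcp_pos'],R.from_rotvec(s['orientation'])
def calls(wps,start=None):
    """wps: list of (pose,rows,grip)"""
    p0,r0=start or now(); p,r=p0,r0; seq=[]
    for (pt,rt),n,g in wps:
        rv=(r.inv()*rt).as_rotvec()
        print('# dist %.0f mm rot %.0f deg per-row %.0f %.1f'%(np.linalg.norm(pt-p)*1e3,np.degrees(np.linalg.norm(rv)),np.linalg.norm(pt-p)*1e3/n,np.degrees(np.linalg.norm(rv))/n))
        for k in range(1,n+1): seq.append((p+(pt-p)*k/n, r*R.from_rotvec(rv*k/n), g))
        p,r=pt,rt
    for i in range(0,len(seq),5):
        rows=[]
        for q,o,g in seq[i:i+5]:
            rows.append([round(float(x),2) for x in r0.inv().apply(q-p0)/.03]+[round(float(x),3) for x in (r0.inv()*o).as_rotvec()]+[g])
        print(json.dumps(rows))
        d=np.array(rows[-1]); p0=p0+r0.apply(d[:3]*.03); r0=r0*R.from_rotvec(d[3:6])
    print('end',p0.round(4))
def show():
    s=monitor.observe(); print({k:np.round(v,3) for k,v in s.items() if k!='effort' and k!='qd'})
E
python3 - <<'E'
from p import *
im=load('top'); print('nutB',plane(im,[350.1,279.3],.018))
print('corner',b2w(110,65))
pre=tool([*SC0[0],.004+.09],152)
print(pre[0])
mid=(np.array([.36,-.12,.30]),None)
from scipy.spatial.transform import Slerp
r0=now()[1]; rv=(r0.inv()*pre[1]).as_rotvec(); m=r0*R.from_rotvec(rv*.5); print(np.degrees(rv))
calls([((np.array([.34,-.18,.30]),m),12,1),(pre,13,1)])
E
```

```text
nutB [[ 0.52401352 -0.06152416  0.018     ]]
corner [ 0.4350955  -0.12142464]
[0.55088665 0.23845527 0.18936408]
[  26.17733972   10.19550094 -134.8531421 ]
# dist 428 mm rot 69 deg per-row 36 5.7
# dist 481 mm rot 69 deg per-row 37 5.3
[[0.78, -0.87, -0.22, 0.019, 0.007, -0.098, 1], [1.56, -1.74, -0.45, 0.038, 0.015, -0.196, 1], [2.35, -2.6, -0.67, 0.057, 0.022, -0.294, 1], [3.13, -3.47, -0.9, 0.076, 0.03, -0.392, 1], [3.91, -4.34, -1.12, 0.095, 0.037, -0.49, 1]]
[[1.11, -0.41, -0.13, 0.019, 0.008, -0.098, 1], [2.22, -0.82, -0.26, 0.038, 0.015, -0.196, 1], [3.32, -1.23, -0.38, 0.057, 0.022, -0.295, 1], [4.43, -1.64, -0.51, 0.076, 0.03, -0.393, 1], [5.54, -2.06, -0.64, 0.095, 0.037, -0.491, 1]]
[[1.18, 0.16, -0.07, 0.019, 0.008, -0.098, 1], [2.35, 0.31, -0.14, 0.038, 0.015, -0.196, 1], [3.49, 0.53, 0.29, 0.056, 0.022, -0.286, 1], [4.62, 0.74, 0.73, 0.073, 0.029, -0.377, 1], [5.76, 0.96, 1.16, 0.091, 0.036, -0.467, 1]]
[[0.89, 0.74, 0.43, 0.018, 0.007, -0.091, 1], [1.78, 1.48, 0.86, 0.035, 0.013, -0.181, 1], [2.67, 2.22, 1.28, 0.053, 0.02, -0.272, 1], [3.56, 2.96, 1.71, 0.07, 0.027, -0.362, 1], [4.46, 3.7, 2.14, 0.088, 0.034, -0.453, 1]]
[[0.45, 1.08, 0.37, 0.018, 0.007, -0.091, 1], [0.91, 2.17, 0.74, 0.035, 0.014, -0.181, 1], [1.36, 3.26, 1.1, 0.053, 0.02, -0.272, 1], [1.82, 4.34, 1.47, 0.07, 0.027, -0.362, 1], [2.28, 5.43, 1.84, 0.088, 0.034, -0.453, 1]]
end [0.5509 0.2385 0.1895]
```

step_arm --pt "0.78 -0.87 -0.22 0.019 0.007 -0.098 1" --pt "1.56 -1.74 -0.45 0.038 0.015 -0.196 1" --pt "2.35 -2.6 -0.67 0.057 0.022 -0.294 1" --pt "3.13 -3.47 -0.9 0.076 0.03 -0.392 1" --pt "3.91 -4.34 -1.12 0.095 0.037 -0.49 1"

```text
clock: 0.6
tcp_pos: [0.2291, -0.3975, 0.2528]
orientation: [-2.826, -1.124, -0.037]
ft_force: [-0.1, -0.0, -0.8]
opening: 1.0
grip_force: 0.0
```

step_arm --pt "1.11 -0.41 -0.13 0.019 0.008 -0.098 1" --pt "2.22 -0.82 -0.26 0.038 0.015 -0.196 1" --pt "3.32 -1.23 -0.38 0.057 0.022 -0.295 1" --pt "4.43 -1.64 -0.51 0.076 0.03 -0.393 1" --pt "5.54 -2.06 -0.64 0.095 0.037 -0.491 1"

```text
clock: 1.1
tcp_pos: [0.3084, -0.2415, 0.2868]
orientation: [-2.391, -1.727, -0.069]
ft_force: [1.4, -0.6, 0.7]
opening: 0.999
grip_force: 0.0
```

step_arm --pt "1.18 0.16 -0.07 0.019 0.008 -0.098 1" --pt "2.35 0.31 -0.14 0.038 0.015 -0.196 1" --pt "3.49 0.53 0.29 0.056 0.022 -0.286 1" --pt "4.62 0.74 0.73 0.073 0.029 -0.377 1" --pt "5.76 0.96 1.16 0.091 0.036 -0.467 1"

```text
clock: 1.6
tcp_pos: [0.3889, -0.0826, 0.2742]
orientation: [-1.869, -2.18, -0.095]
ft_force: [0.3, 0.4, 0.5]
opening: 0.999
grip_force: 0.0
```

step_arm --pt "0.89 0.74 0.43 0.018 0.007 -0.091 1" --pt "1.78 1.48 0.86 0.035 0.013 -0.181 1" --pt "2.67 2.22 1.28 0.053 0.02 -0.272 1" --pt "3.56 2.96 1.71 0.07 0.027 -0.362 1" --pt "4.46 3.7 2.14 0.088 0.034 -0.453 1"

```text
clock: 2.1
tcp_pos: [0.47, 0.0784, 0.231]
orientation: [-1.289, -2.497, -0.114]
ft_force: [0.6, 0.0, -0.6]
opening: 0.998
grip_force: 0.0
```

step_arm --pt "0.45 1.08 0.37 0.018 0.007 -0.091 1" --pt "0.91 2.17 0.74 0.035 0.014 -0.181 1" --pt "1.36 3.26 1.1 0.053 0.02 -0.272 1" --pt "1.82 4.34 1.47 0.07 0.027 -0.362 1" --pt "2.28 5.43 1.84 0.088 0.034 -0.453 1"

```text
clock: 2.6
tcp_pos: [0.5511, 0.239, 0.1879]
orientation: [-0.664, -2.685, -0.126]
ft_force: [1.1, -0.2, 0.5]
opening: 1.001
grip_force: 0.0
```

Run:
```python
from p import *
calls([(tool([*SC0[0],.004],152),5,1)])
```

```text
# dist 89 mm rot 0 deg per-row 18 0.1
[[-0.22, -0.0, 0.55, -0.001, 0.0, 0.001, 1], [-0.44, -0.01, 1.09, -0.001, 0.0, 0.001, 1], [-0.66, -0.01, 1.64, -0.002, 0.0, 0.002, 1], [-0.89, -0.01, 2.19, -0.003, 0.0, 0.003, 1], [-1.11, -0.01, 2.74, -0.003, 0.0, 0.003, 1]]
end [0.551  0.2386 0.0992]
```

step_arm --pt "-0.22 0 0.55 0 0 0 1" --pt "-0.44 0 1.09 0 0 0 1" --pt "-0.66 0 1.64 0 0 0 1" --pt "-0.89 0 2.19 0 0 0 1" --pt "-1.11 0 2.74 0 0 0 1"

```text
clock: 3.1
tcp_pos: [0.5508, 0.2367, 0.0988]
orientation: [-0.671, -2.684, -0.127]
ft_force: [0.5, -0.6, 0.4]
opening: 1.001
grip_force: 0.0
```

Run:
```python
from p import *
show()
a=snap('side')
p=now()[0]; r=now()[1]
b=snap('top')
s=a['pixels'][220:460,140:400].copy(); 
u=proj(a,p-.005*r.apply([0,0,1]))[0]-[140,220]
cv2.circle(s,tuple(int(x) for x in u),2,(0,0,255),-1)
t=b['pixels'][190:350,140:300]
cv2.imwrite('pics/g1.png',cv2.hconcat([cv2.resize(s,(433,400)),cv2.resize(t,(360,400))[:, :360]]))
```

```text
{'clock': np.float64(3.1), 'qpos': array([ 0.14 ,  0.565,  1.367,  0.22 ,  1.528, -0.986]), 'tcp_pos': array([0.551, 0.237, 0.099]), 'orientation': array([-0.671, -2.684, -0.127]), 'ft_force': array([ 0.512, -0.591,  0.42 ]), 'torque': array([-0.064, -0.283,  0.028]), 'grip_force': np.float64(0.0), 'opening': np.float64(1.001)}
```

View pics/g1.png

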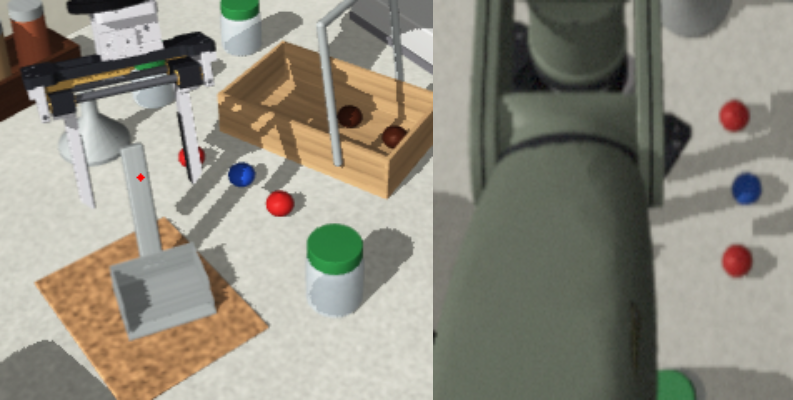

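Side view: the red dot (grip point) at (140,178) lies on the handle, with the fingers straddling it. I'll check the depth along that ray and then close.

Run:
```python
from p import *
a=load('side'); C=cloud(a); p,r=now(); g=p-.005*r.apply([0,0,1])
u=proj(a,g)[0].round().astype(int); print(u)
S=Rs(152)
m=np.zeros((480,640),bool); m[u[1]-8:u[1]+9,u[0]-14:u[0]+15]=1
P=S.inv().apply(C[m]-g); k=(abs(P)<.04).all(1); P=P[k]
# handle's front/side surfaces in scoop axes relative to grip, undo lean along z
P[:,0]+=P[:,2]*np.tan(np.radians(20)); print(len(P),(np.percentile(P,[5,25,50,75,95],axis=0)*1e3).round(1))
```

```text
[224 326]
244 [[  7.5 -14.3  -4.1]
 [  9.7 -10.3   1.6]
 [ 10.5  -4.4   8.7]
 [ 11.7   1.2  15. ]
 [ 13.3   5.7  21.1]]
```

step_arm --pt "0 0 0 0 0 0 -0.6" --pt "0 0 0 0 0 0 -0.6" --pt "0 0 0 0 0 0 -0.6" --pt "0 0 0 0 0 0 -1" --pt "0 0 0 0 0 0 -1" --force 10

```text
clock: 3.7
tcp_pos: [0.5514, 0.2376, 0.1009]
orientation: [-0.669, -2.686, -0.128]
ft_force: [-0.2, 0.7, 0.6]
opening: 0.609
grip_force: 0.0
```

step_arm --pt "0.12 0.15 0.05 0 0 0 -0.2" --pt "0.12 0.15 0.05 0 0 0 -1" --pt "0.12 0.15 0.05 0 0 0 -1" --pt "0.12 0.15 0.05 0 0 0 -1" --pt "0.12 0.15 0.05 0 0 0 -1" --force 15

```text
clock: 4.2
tcp_pos: [0.5496, 0.243, 0.1003]
orientation: [-0.669, -2.685, -0.126]
ft_force: [-0.9, -0.7, 0.6]
opening: 0.234
grip_force: 15.0
```

step_arm --pt "0 0 0 0 0 0 -1" --pt "0 0 0 0 0 0 -1" --pt "0 0 0 0 0 0 -1" --pt "0 0 0 0 0 0 -1" --pt "0 0 0 0 0 0 -1" --force 50

```text
clock: 4.7
tcp_pos: [0.5496, 0.2432, 0.1002]
orientation: [-0.669, -2.685, -0.127]
ft_force: [-0.8, -0.5, 1.6]
opening: 0.232
grip_force: 50.0
```

```bash
cat >> p.py <<'E'
G=(-.068,0,.1008)
def sc(bx,by,z,up=0,yaw=188.2,lean=LEAN,ref=(0,0,0)): return tool([*b2w(bx,by),z],yaw,up,lean,ref,G)
def pose0():
    p,r=now(); return p,r
E
python3 - <<'E'
from p import *
s=monitor.observe(); print(tool([*SC0[0],.004],152,grip=G)[0]); np.savez('grasp.npz',p=s['tcp_pos'],o=s['orientation'])
p,r=now()
calls([((p+[0,0,.086],r),4,-1),(tool([.60,.12,.09],180,grip=G),6,-1),(sc(-44,20,.09),6,-1),(sc(-44,20,.012),4,-1)])
E
```

```text
[0.55088665 0.23845527 0.10016408]
# dist 86 mm rot 0 deg per-row 22 0.0
# dist 170 mm rot 28 deg per-row 28 4.7
# dist 167 mm rot 8 deg per-row 28 1.4
# dist 78 mm rot 0 deg per-row 20 0.0
[[0.27, -0.0, -0.66, 0.0, 0.0, 0.0, -1], [0.54, -0.0, -1.33, 0.0, 0.0, 0.0, -1], [0.8, -0.0, -1.99, 0.0, 0.0, 0.0, -1], [1.07, -0.01, -2.66, 0.0, 0.0, 0.0, -1], [0.24, -0.31, -2.99, 0.03, 0.0, -0.076, -1]]
[[-0.8, -0.37, -0.32, 0.03, 0.0, -0.075, -1], [-1.6, -0.74, -0.65, 0.06, 0.0, -0.151, -1], [-2.41, -1.11, -0.97, 0.091, 0.0, -0.226, -1], [-3.21, -1.49, -1.29, 0.121, 0.001, -0.302, -1], [-4.01, -1.86, -1.61, 0.151, 0.001, -0.378, -1]]
[[0.1, -0.92, 0.04, 0.009, -0.0, -0.022, -1], [0.2, -1.84, 0.08, 0.018, -0.0, -0.044, -1], [0.3, -2.76, 0.12, 0.027, -0.0, -0.066, -1], [0.4, -3.68, 0.16, 0.036, -0.0, -0.088, -1], [0.51, -4.6, 0.2, 0.044, -0.0, -0.11, -1]]
[[0.2, -0.9, 0.08, 0.009, -0.0, -0.022, -1], [-0.05, -0.9, 0.68, 0.009, -0.0, -0.022, -1], [-0.29, -0.9, 1.29, 0.009, -0.0, -0.022, -1], [-0.53, -0.9, 1.89, 0.009, -0.0, -0.022, -1], [-0.78, -0.9, 2.49, 0.009, -0.0, -0.022, -1]]
end [ 0.6466 -0.0455  0.1082]
```

step_arm --pt "0.27 0 -0.66 0 0 0 -1" --pt "0.54 0 -1.33 0 0 0 -1" --pt "0.8 0 -1.99 0 0 0 -1" --pt "1.07 -0.01 -2.66 0 0 0 -1" --pt "0.24 -0.31 -2.99 0.03 0 -0.076 -1"

```text
clock: 5.2
tcp_pos: [0.5695, 0.225, 0.1901]
orientation: [-0.551, -2.714, -0.112]
ft_force: [1.1, 0.4, -0.3]
opening: 0.232
grip_force: 50.0
```

step_arm --pt "-0.8 -0.37 -0.32 0.03 0 -0.075 -1" --pt "-1.6 -0.74 -0.65 0.06 0 -0.151 -1" --pt "-2.41 -1.11 -0.97 0.091 0 -0.226 -1" --pt "-3.21 -1.49 -1.29 0.121 0.001 -0.302 -1" --pt "-4.01 -1.86 -1.61 0.151 0.001 -0.378 -1"

```text
clock: 5.7
tcp_pos: [0.6671, 0.1197, 0.1852]
orientation: [0.006, -2.758, -0.001]
ft_force: [0.6, 0.6, -1.1]
opening: 0.228
grip_force: 50.0
```

step_arm --pt "0.1 -0.92 0.04 0.009 0 -0.022 -1" --pt "0.2 -1.84 0.08 0.018 0 -0.044 -1" --pt "0.3 -2.76 0.12 0.027 0 -0.066 -1" --pt "0.4 -3.68 0.16 0.036 0 -0.088 -1" --pt "0.51 -4.6 0.2 0.044 0 -0.11 -1"

```text
clock: 6.2
tcp_pos: [0.6498, -0.0185, 0.1853]
orientation: [0.166, -2.754, 0.03]
ft_force: [-0.2, -0.6, -0.7]
opening: 0.232
grip_force: 50.0
```

step_arm --pt "0.2 -0.9 0.08 0.009 0 -0.022 -1" --pt "0.2 -0.9 0.08 0.009 0 -0.022 -1"

```text
clock: 6.4
tcp_pos: [0.6464, -0.0486, 0.1856]
orientation: [0.191, -2.752, 0.037]
ft_force: [-0.4, 0.4, -1.5]
opening: 0.23
grip_force: 50.0
```

Run:
```python
from p import *
show()
a=snap('side'); b=snap('top')
t=sc(-44,20,.09); print('target',t[0],np.degrees((now()[1].inv()*t[1]).magnitude()))
def mark(im,box,k):
    s=im['pixels'].copy(); 
    # predicted lip corners / back corners / bin corner
    p,r=now(); M=Rs(188.2).as_matrix(); o=p-tool([0,0,0],188.2,grip=G)[0]
    P=[o+M@np.array(q) for q in [(.035,.042,0),(.035,-.042,0),(-.035,.042,.026),(-.035,-.042,.026)]]+[[*b2w(110,65),.005],[*b2w(110,-65),.005],[*b2w(110,65),.055],[*b2w(-110,65),.055]]
    s=cv2.resize(s[box[1]:box[3],box[0]:box[2]],None,fx=k,fy=k,interpolation=2)
    for u in proj(im,P): cv2.circle(s,tuple(int(x) for x in (u-box[:2])*k),2,(0,0,255),-1)
    return s
A=mark(a,np.array([240,190,420,350]),2.2);B=mark(b,np.array([290,200,420,340]),2.5)
print(A.shape,B.shape); h=min(A.shape[0],B.shape[0]); cv2.imwrite('pics/g2.png',cv2.hconcat([A[:h],B[:h]]))
```

```text
{'clock': np.float64(6.4), 'qpos': array([-0.154,  0.659,  1.03 , -0.112,  1.819, -1.871]), 'tcp_pos': array([ 0.646, -0.049,  0.186]), 'orientation': array([ 0.191, -2.752,  0.037]), 'ft_force': array([-0.364,  0.415, -1.495]), 'torque': array([ 0.103, -0.502, -0.043]), 'grip_force': np.float64(49.997), 'opening': np.float64(0.23)}
target [ 0.64655363 -0.04548823  0.18616408] 0.15838901476540798
(352, 396, 3) (350, 325, 3)
```

View pics/g2.png

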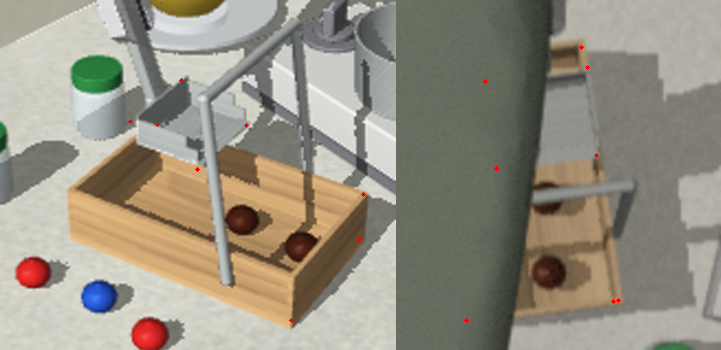

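The overlay shows the pan about 2 mm ahead of its predicted corners, e.g. lip at (600,158) in the right panel against the marker at (597,155). It also sits about 5 mm too near the right wall. I'll shift it sideways and then descend.

step_arm --pt "-0.06 0.2 -0.03 0 0 0 -1" --pt "-0.3 0.2 0.58 0 0 0 -1" --pt "-0.55 0.2 1.18 0 0 0 -1" --pt "-0.79 0.2 1.78 0 0 0 -1" --pt "-1.04 0.2 2.38 0 0 0 -1"

```text
clock: 7.0
tcp_pos: [0.6482, -0.037, 0.1074]
orientation: [0.2, -2.752, 0.037]
ft_force: [0.4, -0.8, -1.0]
opening: 0.231
grip_force: 50.0
```

step_arm --pt "0 0 0 0 0 0 -1" --pt "-0.04 0 0.11 0 0 0 -1" --pt "-0.07 0 0.17 0 0 0 -1"

```text
clock: 7.3
tcp_pos: [0.6487, -0.0389, 0.1037]
orientation: [0.197, -2.753, 0.038]
ft_force: [-0.2, -0.3, -1.0]
opening: 0.234
grip_force: 50.0
```

step_arm --pt "-0.02 0 0.05 0 0 0 -1" --pt "-0.03 0 0.08 0 0 0 -1" --pt "-0.03 0 0.08 0 0 0 -1"

```text
clock: 7.6
tcp_pos: [0.6485, -0.0393, 0.1014]
orientation: [0.197, -2.753, 0.038]
ft_force: [0.6, 0.2, 0.4]
opening: 0.23
grip_force: 50.0
```

step_arm --pt "-0.01 -0.05 0.03 0 0 0 -1" --pt "-0.01 -0.1 0.03 0 0 0 -1" --pt "-0.01 -0.1 0.03 0 0 0 -1"

```text
clock: 7.9
tcp_pos: [0.6486, -0.0413, 0.1013]
orientation: [0.196, -2.752, 0.035]
ft_force: [0.1, 2.5, 5.7]
opening: 0.234
grip_force: 50.0
```

Run:
```python
from p import *
show()
p,r=now(); M=Rs(188.2); o=p-tool([0,0,0],188.2,grip=G)[0]; c,s=np.cos(BIN[1]),np.sin(BIN[1]); d=o[:2]-BIN[0]
print('scoop bx,by,z',(c*d[0]+s*d[1])*1e3,(-s*d[0]+c*d[1])*1e3,o[2]*1e3, 'up/lean err',np.degrees((r.inv()*tool([0,0,0],188.2)[1]).as_rotvec()))
```

```text
{'clock': np.float64(7.9), 'qpos': array([-0.144,  0.734,  1.087, -0.105,  1.689, -1.85 ]), 'tcp_pos': array([ 0.649, -0.041,  0.101]), 'orientation': array([ 0.196, -2.752,  0.035]), 'ft_force': array([0.101, 2.52 , 5.72 ]), 'torque': array([ 0.474,  0.32 , -0.389]), 'grip_force': np.float64(50.001), 'opening': np.float64(0.234)}
scoop bx,by,z -46.5884336554942 16.09780800664403 5.182663921769179 up/lean err [ 0.12547476  0.06446723 -0.0100721 ]
```

step_arm --pt "0.31 -0.02 0.12 0 0 0 -1" --pt "0.62 -0.04 0.25 0 0 0 -1" --pt "0.93 -0.06 0.37 0 0 0 -1" --pt "1.24 -0.07 0.5 0 0 0 -1" --pt "1.55 -0.08 0.62 0 0 0 -1"

```text
clock: 8.4
tcp_pos: [0.6004, -0.052, 0.1015]
orientation: [0.197, -2.756, 0.039]
ft_force: [1.5, 0.7, 4.2]
opening: 0.228
grip_force: 50.0
```

```bash
cat >> p.py <<'E'
def where():
    p,r=now(); o=p-tool([0,0,0],188.2,grip=G)[0]; c,s=np.cos(BIN[1]),np.sin(BIN[1]); d=o[:2]-BIN[0]
    print('scoop bx,by,z',((c*d[0]+s*d[1])*1e3).round(1),((-s*d[0]+c*d[1])*1e3).round(1),(o[2]*1e3).round(1),monitor.observe()['ft_force'].round(1))
def nuts(name):
    im=snap(name); hsv=cv2.cvtColor(im['pixels'],cv2.COLOR_BGR2HSV); C=cloud(im)
    d=C[...,:2]-BIN[0]; c,s=np.cos(BIN[1]),np.sin(BIN[1]); bx=(c*d[...,0]+s*d[...,1])*1e3; by=(-s*d[...,0]+c*d[...,1])*1e3
    m=(hsv[...,2]<75)&(hsv[...,1]>110)&(abs(bx)<112)&(abs(by)<66)&(C[...,2]>.012)
    n,l,st,ce=cv2.connectedComponentsWithStats(m.astype(np.uint8))
    for i in range(1,n):
        if st[i,4]>15: k=l==i; print(name,st[i],'bx %.0f..%.0f by %.0f..%.0f z %.0f..%.0f'%(*np.percentile(bx[k],[3,97]),*np.percentile(by[k],[3,97]),*np.percentile(C[k][:,2]*1e3,[3,97])))
    return im
E
python3 - <<'E'
from p import *
where(); nuts('side'); nuts('top')
E
```

```text
scoop bx,by,z 2.6 19.9 5.4 [1.5 0.7 4.2]
side [357 287  27  22 217] bx 35..87 by -3..25 z 15..34
top [348 290  11  11  94] bx 38..59 by 9..30 z 21..35
top [346 302  12  13 109] bx 64..89 by 1..24 z 22..34
```

step_arm --pt "0.25 0 0.1 0 0 0 -1" --pt "0.5 0 0.2 0 0 0 -1" --pt "0.74 0 0.3 0 0 0 -1" --pt "0.99 0 0.4 0 0 0 -1" --pt "1.24 -0.02 0.5 0 0 0 -1"

```text
clock: 9.0
tcp_pos: [0.5616, -0.0581, 0.1015]
orientation: [0.197, -2.757, 0.039]
ft_force: [3.3, 0.5, 6.5]
opening: 0.234
grip_force: 50.0
```

Run:
```python
from p import *
where(); nuts('side'); nuts('top')
```

```text
scoop bx,by,z 41.9 20.3 5.3 [3.3 0.5 6.5]
side [374 291  15  20 102] bx 72..92 by -10..32 z 21..35
top [353 306  14  12 111] bx 75..96 by 16..41 z 22..35
```

step_arm --pt "0.15 -0.01 0.06 0 0 0 -1" --pt "0.31 -0.02 0.12 0 0 0 -1" --pt "0.46 -0.03 0.19 0 0 0 -1" --pt "0.62 -0.04 0.25 0 0 0 -1" --pt "0.77 -0.05 0.31 0 0 0 -1"

```text
clock: 9.6
tcp_pos: [0.538, -0.0624, 0.1017]
orientation: [0.197, -2.758, 0.037]
ft_force: [5.0, 3.0, 7.9]
opening: 0.233
grip_force: 50.0
```

Run:
```python
from p import *
where(); a=nuts('side'); b=nuts('top')
A=cv2.resize(a['pixels'][230:350,270:420],(500,400),interpolation=2);B=cv2.resize(b['pixels'][260:340,300:360],(300,400),interpolation=2)
cv2.imwrite('pics/g3.png',cv2.hconcat([A,B]))
```

```text
scoop bx,by,z 65.8 21.3 5.6 [5.  3.  7.9]
side [375 290  18  18  76] bx 81..93 by -5..41 z 23..36
top [355 308  15  12 109] bx 81..103 by 20..48 z 26..36
```

View pics/g3.png

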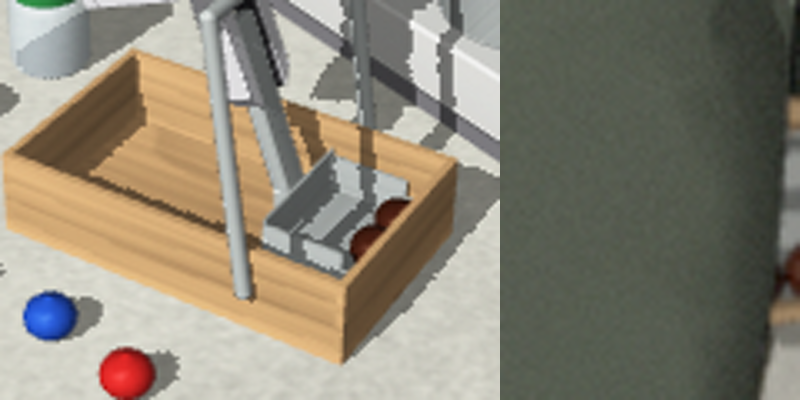

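The side crop shows both nuts side by side at (370,243) and (393,213), riding onto the scoop's lip against the near wall. I'll push the last millimetres.

step_arm --pt "0.06 0 0.02 0 0 0 -1" --pt "0.12 -0.01 0.05 0 0 0 -1" --pt "0.17 -0.01 0.07 0 0 0 -1" --pt "0.22 -0.01 0.09 0 0 0 -1" --pt "0.22 -0.01 0.09 0 0 0 -1"

```text
clock: 10.2
tcp_pos: [0.532, -0.0635, 0.102]
orientation: [0.197, -2.761, 0.037]
ft_force: [5.9, 4.2, 8.4]
opening: 0.236
grip_force: 50.0
```

Run:
```python
from p import *
where(); a=nuts('side'); b=nuts('top')
```

```text
scoop bx,by,z 71.9 21.5 5.8 [5.9 4.2 8.4]
side [374 290  19  19  89] bx 79..93 by -8..42 z 23..36
top [357 307  13  11  95] bx 78..97 by 24..48 z 26..36
```

step_arm --pt "0.06 0 0.02 0 0 0 -1" --pt "0.11 0 0.04 0 0 0 -1" --pt "0.11 0 0.04 0 0 0 -1"

```text
clock: 10.6
tcp_pos: [0.5311, -0.0638, 0.1026]
orientation: [0.197, -2.767, 0.037]
ft_force: [10.2, 5.0, 8.5]
opening: 0.23
grip_force: 50.0
```

Run:
```python
from p import *
where(); a=nuts('side'); b=nuts('top')
```

```text
scoop bx,by,z 72.9 21.6 6.5 [10.2  5.   8.5]
side [375 290  17  19  80] bx 80..93 by -6..41 z 22..35
top [357 308  13  12 100] bx 80..101 by 23..47 z 25..36
```

Run:
```python
from p import *
calls([(sc(36.5,21,.0075,up=10,ref=(-.035,0,0)),4,-1),(sc(35,21,.010,up=19,ref=(-.035,0,0)),4,-1),(sc(35,21,.010,up=19,ref=(-.035,0,0)),2,-1)])
```

```text
# dist 19 mm rot 11 deg per-row 5 2.7
# dist 16 mm rot 9 deg per-row 4 2.3
# dist 0 mm rot 0 deg per-row 0 0.0
[[-0.15, 0.01, -0.01, 0.0, 0.048, -0.0, -1], [-0.31, 0.01, -0.01, 0.0, 0.095, -0.001, -1], [-0.46, 0.02, -0.02, 0.0, 0.143, -0.001, -1], [-0.62, 0.02, -0.03, 0.0, 0.19, -0.001, -1], [-0.75, 0.02, -0.03, 0.001, 0.229, -0.001, -1]]
[[-0.13, 0.0, -0.03, -0.0, 0.04, -0.0, -1], [-0.26, 0.0, -0.05, -0.0, 0.079, -0.0, -1], [-0.39, 0.0, -0.08, -0.0, 0.118, -0.0, -1], [-0.39, 0.0, -0.08, -0.0, 0.118, -0.0, -1], [-0.39, 0.0, -0.08, -0.0, 0.118, -0.0, -1]]
end [ 0.563  -0.0586  0.0908]
```

step_arm --pt "-0.15 0.01 -0.01 0 0.048 0 -1" --pt "-0.31 0.01 -0.01 0 0.095 0 -1" --pt "-0.46 0.02 -0.02 0 0.143 0 -1" --pt "-0.62 0.02 -0.03 0 0.19 0 -1" --pt "-0.75 0.02 -0.03 0 0.229 0 -1"

```text
clock: 11.2
tcp_pos: [0.5493, -0.0612, 0.0929]
orientation: [0.181, -2.53, 0.058]
ft_force: [5.1, -0.2, 2.0]
opening: 0.232
grip_force: 50.0
```

step_arm --pt "-0.13 0 -0.03 0 0.04 0 -1" --pt "-0.26 0 -0.05 0 0.079 0 -1" --pt "-0.39 0 -0.08 0 0.118 0 -1" --pt "-0.39 0 -0.08 0 0.118 0 -1" --pt "-0.39 0 -0.08 0 0.118 0 -1"

```text
clock: 11.7
tcp_pos: [0.5573, -0.0595, 0.0863]
orientation: [0.173, -2.408, 0.065]
ft_force: [3.1, 0.5, -1.6]
opening: 0.233
grip_force: 50.0
```

Run:
```python
from p import *
show(); a=nuts('side'); b=nuts('top')
A=cv2.resize(a['pixels'][230:350,270:420],(500,400),interpolation=2)
cv2.imwrite('pics/g4.png',A)
```

```text
{'clock': np.float64(11.7), 'qpos': array([-0.148,  0.821,  1.104, -0.204,  1.917, -1.862]), 'tcp_pos': array([ 0.557, -0.06 ,  0.086]), 'orientation': array([ 0.173, -2.408,  0.065]), 'ft_force': array([ 3.091,  0.546, -1.629]), 'torque': array([ 0.235, -1.247,  0.021]), 'grip_force': np.float64(50.0), 'opening': np.float64(0.233)}
side [358 281  23  18 230] bx 43..67 by -3..46 z 23..39
top [358 290  12  12 114] bx 42..64 by 30..53 z 29..41
top [343 292  12  12 114] bx 42..64 by -2..20 z 30..40
```

View pics/g4.png

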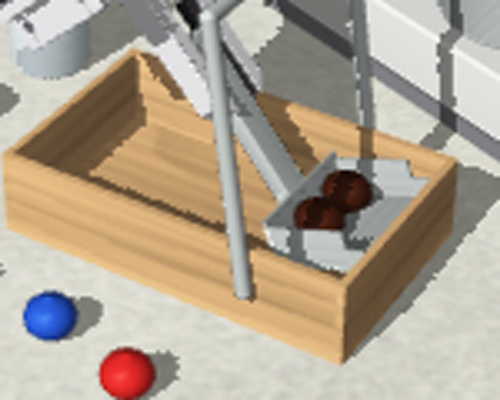

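The side crop shows both nuts at the back of the tilted pan, at (320,215) and (347,190). Next I'll back out under the bail, lift, and carry them to the basket.

Run:
```python
from p import *
p,r=now(); e=tool([0,0,0],188.2,19,grip=G); o=p-e[0]; print(o, np.degrees((r.inv()*e[1]).magnitude()))
ex=np.array([np.cos(BIN[1]),np.sin(BIN[1]),0])
w=lambda q,yaw=188.2,up=19,ref=(0,0,0):tool(q,yaw,up,grip=G,ref=ref)
o1=o+[0,0,.015]; o2=o-.100*ex+[0,0,.03]; o3=o2*1; o3[2]=.165
o4=np.array([*b2w(-35,135),.175]); lip=[.500,-.309,.195]
calls([(w(o1),2,-1),(w(o2),5,-1),(w(o3),5,-1),(w(o4,175),5,-1),(w(lip,155,19,(.035,0,0)),8,-1)])
```

```text
[ 0.46423763 -0.07292618  0.0171553 ] 0.6795741919387359
# dist 15 mm rot 1 deg per-row 8 0.3
# dist 101 mm rot 0 deg per-row 20 0.0
# dist 118 mm rot 0 deg per-row 24 0.0
# dist 136 mm rot 13 deg per-row 27 2.6
# dist 196 mm rot 20 deg per-row 25 2.5
[[0.17, 0.0, -0.19, 0.0, -0.006, 0.0, -1], [0.33, 0.0, -0.37, 0.0, -0.012, 0.0, -1], [-0.1, 0.0, -0.89, 0.0, -0.012, 0.0, -1], [-0.53, 0.0, -1.41, 0.0, -0.012, 0.0, -1], [-0.96, 0.0, -1.93, 0.0, -0.012, 0.0, -1]]
[[-0.44, 0.0, -0.51, 0.0, 0.0, 0.0, -1], [-0.88, 0.0, -1.02, 0.0, 0.0, 0.0, -1], [-0.36, 0.0, -1.62, 0.0, 0.0, 0.0, -1], [0.15, 0.0, -2.21, 0.0, 0.0, 0.0, -1], [0.67, 0.0, -2.8, 0.0, 0.0, 0.0, -1]]
[[0.51, 0.0, -0.59, 0.0, 0.0, 0.0, -1], [1.03, 0.0, -1.19, 0.0, 0.0, 0.0, -1], [1.04, -0.9, -1.27, -0.03, 0.0, 0.035, -1], [1.05, -1.8, -1.35, -0.06, 0.0, 0.07, -1], [1.06, -2.7, -1.43, -0.09, 0.0, 0.105, -1]]
[[-0.08, -0.89, -0.16, -0.03, 0.0, 0.034, -1], [-0.17, -1.78, -0.32, -0.061, 0.0, 0.069, -1], [0.07, -2.54, -0.16, -0.089, 0.0, 0.102, -1], [0.31, -3.31, -0.0, -0.118, 0.0, 0.135, -1], [0.54, -4.08, 0.16, -0.147, 0.0, 0.168, -1]]
[[0.11, -0.81, 0.04, -0.028, 0.0, 0.033, -1], [0.21, -1.62, 0.08, -0.057, 0.0, 0.066, -1], [0.31, -2.43, 0.12, -0.085, 0.0, 0.099, -1], [0.42, -3.24, 0.16, -0.114, 0.0, 0.132, -1], [0.52, -4.05, 0.21, -0.143, 0.0, 0.165, -1]]
end [ 0.615  -0.3626  0.2529]
```

step_arm --pt "0.17 0 -0.19 0 -0.006 0 -1" --pt "0.33 0 -0.37 0 -0.012 0 -1" --pt "-0.1 0 -0.89 0 -0.012 0 -1" --pt "-0.53 0 -1.41 0 -0.012 0 -1" --pt "-0.96 0 -1.93 0 -0.012 0 -1"

```text
clock: 12.3
tcp_pos: [0.6148, -0.0511, 0.113]
orientation: [0.172, -2.414, 0.064]
ft_force: [0.0, -0.5, -1.7]
opening: 0.232
grip_force: 50.0
```

step_arm --pt "-0.44 0 -0.51 0 0 0 -1" --pt "-0.88 0 -1.02 0 0 0 -1" --pt "-0.36 0 -1.62 0 0 0 -1" --pt "0.15 0 -2.21 0 0 0 -1" --pt "0.67 0 -2.8 0 0 0 -1"

```text
clock: 12.8
tcp_pos: [0.6539, -0.0454, 0.189]
orientation: [0.172, -2.413, 0.064]
ft_force: [1.0, 0.1, -1.4]
opening: 0.236
grip_force: 50.0
```

step_arm --pt "0.51 0 -0.59 0 0 0 -1" --pt "1.03 0 -1.19 0 0 0 -1" --pt "1.04 -0.9 -1.27 -0.03 0 0.035 -1" --pt "1.05 -1.8 -1.35 -0.06 0 0.07 -1" --pt "1.06 -2.7 -1.43 -0.09 0 0.105 -1"

```text
clock: 13.3
tcp_pos: [0.67, -0.1252, 0.2427]
orientation: [0.003, -2.42, 0.002]
ft_force: [-0.3, 0.4, -1.7]
opening: 0.23
grip_force: 50.0
```

step_arm --pt "-0.08 -0.89 -0.16 -0.03 0 0.034 -1" --pt "-0.17 -1.78 -0.32 -0.061 0 0.069 -1" --pt "0.07 -2.54 -0.16 -0.089 0 0.102 -1" --pt "0.31 -3.31 0 -0.118 0 0.135 -1" --pt "0.54 -4.08 0.16 -0.147 0 0.168 -1"

```text
clock: 13.8
tcp_pos: [0.6547, -0.2481, 0.2488]
orientation: [-0.268, -2.406, -0.101]
ft_force: [-0.3, 0.4, -2.1]
opening: 0.235
grip_force: 50.0
```

step_arm --pt "0.11 -0.81 0.04 -0.028 0 0.033 -1" --pt "0.21 -1.62 0.08 -0.057 0 0.066 -1" --pt "0.31 -2.43 0.12 -0.085 0 0.099 -1" --pt "0.42 -3.24 0.16 -0.114 0 0.132 -1" --pt "0.52 -4.05 0.21 -0.143 0 0.165 -1"

```text
clock: 14.3
tcp_pos: [0.6077, -0.3601, 0.2532]
orientation: [-0.532, -2.373, -0.197]
ft_force: [0.4, -0.7, -1.7]
opening: 0.228
grip_force: 50.0
```

Run:
```python
from p import *
show(); a=snap('side'); b=snap('top')
A=cv2.resize(a['pixels'][140:300,330:500],(425,400),interpolation=2);B=cv2.resize(b['pixels'][200:350,410:530],(320,400),interpolation=2)
cv2.imwrite('pics/g5.png',cv2.hconcat([A,B]))
w=lambda q,yaw=155,up=19,ref=(0.035,0,0):tool(q,yaw,up,grip=G,ref=ref)
calls([(w([.500,-.309,.17],up=-5),5,-1),(w([.500,-.309,.128],up=-45),8,-1),(w([.500,-.309,.128],up=-45),2,-1)])
```

```text
{'clock': np.float64(14.3), 'qpos': array([-0.606,  1.12 ,  0.228, -0.185,  2.498, -1.843]), 'tcp_pos': array([ 0.608, -0.36 ,  0.253]), 'orientation': array([-0.532, -2.373, -0.197]), 'ft_force': array([ 0.37 , -0.75 , -1.674]), 'torque': array([-0.23 , -0.666,  0.039]), 'grip_force': np.float64(49.999), 'opening': np.float64(0.228)}
# dist 35 mm rot 24 deg per-row 7 4.8
# dist 89 mm rot 40 deg per-row 11 5.0
# dist 0 mm rot 0 deg per-row 0 0.0
[[0.23, 0.03, 0.01, 0.0, -0.084, -0.002, -1], [0.46, 0.06, 0.02, 0.0, -0.169, -0.004, -1], [0.69, 0.09, 0.03, 0.001, -0.253, -0.006, -1], [0.91, 0.13, 0.03, 0.001, -0.338, -0.008, -1], [1.14, 0.16, 0.04, 0.001, -0.422, -0.009, -1]]
[[0.35, -0.0, 0.14, 0.0, -0.087, -0.001, -1], [0.69, -0.0, 0.27, 0.0, -0.174, -0.001, -1], [1.04, -0.0, 0.41, 0.0, -0.262, -0.001, -1], [1.39, -0.0, 0.55, 0.0, -0.349, -0.001, -1], [1.73, -0.0, 0.68, 0.0, -0.436, -0.001, -1]]
[[0.37, -0.0, -0.02, 0.0, -0.088, 0.0, -1], [0.74, -0.0, -0.04, 0.0, -0.175, 0.0, -1], [1.11, -0.0, -0.06, 0.0, -0.262, 0.0, -1], [1.11, -0.0, -0.06, 0.0, -0.262, 0.0, -1], [1.11, -0.0, -0.06, 0.0, -0.262, 0.0, -1]]
end [ 0.5034 -0.3104  0.2674]
```

View pics/g5.png

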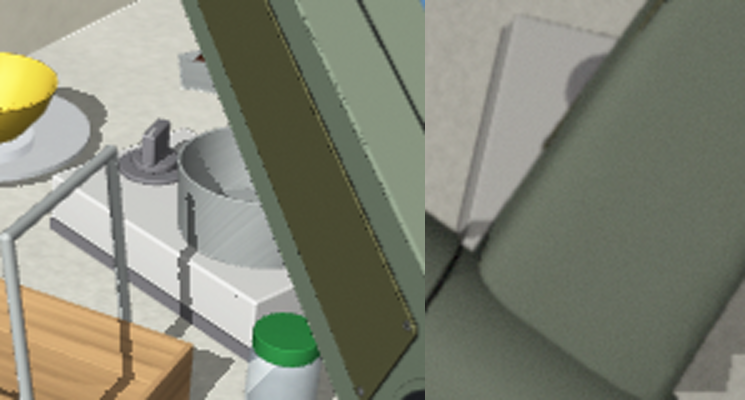

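Neither view shows the pan, because the arm hides it. Joint 3 is close to its limit, and tipping the scoop moves away from that limit, so I'll tip now.

step_arm --pt "0.23 0.03 0.01 0 -0.084 -0.002 -1" --pt "0.46 0.06 0.02 0 -0.169 -0.004 -1" --pt "0.69 0.09 0.03 0 -0.253 -0.006 -1" --pt "0.91 0.13 0.03 0 -0.338 -0.008 -1" --pt "1.14 0.16 0.04 0 -0.422 -0.009 -1"

```text
clock: 14.9
tcp_pos: [0.5861, -0.3421, 0.2749]
orientation: [-0.605, -2.79, -0.093]
ft_force: [0.4, -0.0, -1.4]
opening: 0.231
grip_force: 50.0
```

step_arm --pt "0.35 0 0.14 0 -0.087 0 -1" --pt "0.69 0 0.27 0 -0.174 0 -1" --pt "1.04 0 0.41 0 -0.262 0 -1" --pt "1.39 0 0.55 0 -0.349 0 -1" --pt "1.73 0 0.68 0 -0.436 0 -1"

```text
clock: 15.4
tcp_pos: [0.5348, -0.3184, 0.2693]
orientation: [0.636, 2.934, -0.042]
ft_force: [0.1, 0.1, -0.8]
opening: 0.234
grip_force: 50.0
```

step_arm --pt "0.37 0 -0.02 0 -0.088 0 -1" --pt "0.74 0 -0.04 0 -0.175 0 -1" --pt "1.11 0 -0.06 0 -0.262 0 -1" --pt "1.11 0 -0.06 0 -0.262 0 -1" --pt "1.11 0 -0.06 0 -0.262 0 -1"

```text
clock: 15.9
tcp_pos: [0.5058, -0.3059, 0.2663]
orientation: [0.584, 2.683, -0.116]
ft_force: [0.1, -0.5, -0.8]
opening: 0.228
grip_force: 50.0
```

Run:
```python
from p import *
show()
w=lambda q,yaw=155,up=-45,ref=(0.035,0,0):tool(q,yaw,up,grip=G,ref=ref)
p,r=now()
# leave: rise with nose-down kept, then level and go to bin-far side, then mat
g=np.load('grasp.npz'); 
A=(p+[0,0,.06],r)
B=tool([.575,-.25,.20],165,0,grip=G); Cc=tool([.58,.0,.225],180,0,grip=G); D=tool([.575,.19,.10],165,0,grip=G)
calls([(A,3,-1),(B,6,-1),(Cc,8,-1),(D,8,-1)])
```

```text
{'clock': np.float64(15.9), 'qpos': array([-0.764, -0.052,  1.775,  0.152,  1.042, -1.958]), 'tcp_pos': array([ 0.506, -0.306,  0.266]), 'orientation': array([ 0.584,  2.683, -0.116]), 'ft_force': array([ 0.133, -0.511, -0.847]), 'torque': array([ 0.157,  0.107, -0.001]), 'grip_force': np.float64(50.0), 'opening': np.float64(0.228)}
# dist 60 mm rot 0 deg per-row 20 0.0
# dist 142 mm rot 46 deg per-row 24 7.7
# dist 268 mm rot 15 deg per-row 34 1.9
# dist 213 mm rot 15 deg per-row 27 1.9
[[-0.26, 0.0, -0.61, 0.0, 0.0, 0.0, -1], [-0.52, 0.0, -1.23, 0.0, 0.0, 0.0, -1], [-0.78, 0.0, -1.84, 0.0, 0.0, 0.0, -1], [-1.25, 0.51, -1.46, 0.0, 0.131, -0.028, -1], [-1.72, 1.01, -1.07, 0.0, 0.261, -0.057, -1]]
[[-0.58, 0.47, 0.24, 0.0, 0.131, -0.028, -1], [-1.16, 0.94, 0.49, 0.001, 0.262, -0.057, -1], [-1.75, 1.42, 0.73, 0.001, 0.393, -0.085, -1], [-2.33, 1.89, 0.98, 0.001, 0.523, -0.114, -1], [-1.97, 2.94, 0.81, 0.005, 0.523, -0.147, -1]]
[[0.25, 1.09, -0.02, 0.012, -0.0, -0.03, -1], [0.49, 2.18, -0.03, 0.024, -0.0, -0.06, -1], [0.74, 3.27, -0.04, 0.037, -0.0, -0.091, -1], [0.99, 4.36, -0.05, 0.049, -0.0, -0.121, -1], [1.23, 5.45, -0.07, 0.061, -0.0, -0.151, -1]]
[[0.08, 1.11, -0.08, 0.012, -0.0, -0.031, -1], [0.16, 2.23, -0.16, 0.025, -0.0, -0.061, -1], [0.04, 2.94, 0.35, 0.012, -0.0, -0.031, -1], [-0.09, 3.66, 0.86, 0.0, -0.0, -0.0, -1], [-0.21, 4.38, 1.38, -0.012, -0.0, 0.03, -1]]
[[-0.1, 0.71, 0.52, -0.012, -0.0, 0.03, -1], [-0.2, 1.42, 1.04, -0.025, -0.0, 0.061, -1], [-0.31, 2.14, 1.56, -0.037, -0.0, 0.091, -1], [-0.41, 2.85, 2.08, -0.049, -0.0, 0.121, -1], [-0.51, 3.57, 2.6, -0.062, -0.0, 0.152, -1]]
end [0.6389 0.173  0.1961]
```

step_arm --pt "-0.26 0 -0.61 0 0 0 -1" --pt "-0.52 0 -1.23 0 0 0 -1" --pt "-0.78 0 -1.84 0 0 0 -1" --pt "-1.25 0.51 -1.46 0 0.131 -0.028 -1" --pt "-1.72 1.01 -1.07 0 0.261 -0.057 -1"

```text
clock: 16.4
tcp_pos: [0.5523, -0.2953, 0.3206]
orientation: [0.558, 2.95, -0.065]
ft_force: [1.3, -0.9, -0.4]
opening: 0.234
grip_force: 50.0
```

step_arm --pt "-0.58 0.47 0.24 0 0.131 -0.028 -1" --pt "-1.16 0.94 0.49 0.001 0.262 -0.057 -1" --pt "-1.75 1.42 0.73 0.001 0.393 -0.085 -1" --pt "-2.33 1.89 0.98 0.001 0.523 -0.114 -1" --pt "-1.97 2.94 0.81 0.005 0.523 -0.147 -1"

```text
clock: 16.9
tcp_pos: [0.6473, -0.2389, 0.272]
orientation: [-0.314, -2.715, -0.07]
ft_force: [-0.9, 0.1, -11.3]
opening: 0.232
grip_force: 50.0
```

step_arm --pt "0.25 1.09 -0.02 0.012 0 -0.03 -1" --pt "0.49 2.18 -0.03 0.024 0 -0.06 -1" --pt "0.74 3.27 -0.04 0.037 0 -0.091 -1" --pt "0.99 4.36 -0.05 0.049 0 -0.121 -1" --pt "1.23 5.45 -0.07 0.061 0 -0.151 -1"

```text
clock: 17.4
tcp_pos: [0.6474, -0.0664, 0.3154]
orientation: [-0.09, -2.76, -0.014]
ft_force: [-0.1, -0.9, -1.9]
opening: 0.228
grip_force: 50.0
```

Run:
```python
from p import *
show(); a=snap('side'); b=snap('top')
im=b; hsv=cv2.cvtColor(im['pixels'],cv2.COLOR_BGR2HSV);C=cloud(im)
m=((hsv[...,2]<80)&(hsv[...,1]>100)).astype(np.uint8); m[:, :400]=0; m[:200]=0;m[:,560:]=0;m[360:]=0
n,l,st,ce=cv2.connectedComponentsWithStats(m)
for i in range(1,n):
    if st[i,4]>15: print(st[i],C[l==i].mean(0).round(3))
A=cv2.resize(a['pixels'][100:420,170:510],(425,400));B=cv2.resize(b['pixels'][200:350,410:530],(320,400),interpolation=2)
cv2.imwrite('pics/g6.png',cv2.hconcat([A,B]))
```

```text
{'clock': np.float64(17.4), 'qpos': array([-0.207,  0.609,  0.846, -0.062,  2.061, -1.732]), 'tcp_pos': array([ 0.647, -0.066,  0.315]), 'orientation': array([-0.09 , -2.76 , -0.014]), 'ft_force': array([-0.055, -0.908, -1.904]), 'torque': array([-0.009, -0.442, -0.036]), 'grip_force': np.float64(49.999), 'opening': np.float64(0.228)}
[443 284  13  14 128] [ 0.495 -0.26   0.103]
[456 308  14  13 131] [ 0.449 -0.289  0.087]
```

View pics/g6.png

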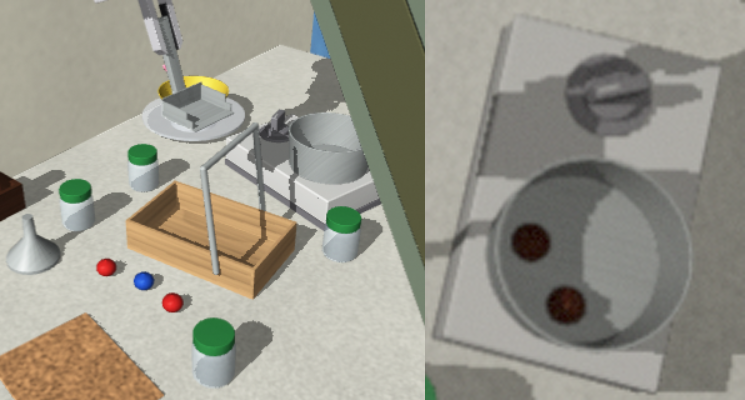

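Both nuts are in the basket, at (531,242) and (566,305) in the right panel. The scoop is level in the gripper and the knob has not moved. Next I'll take the scoop back to the mat.

```bash
cat >> p.py <<'E'
def incheck():
    a=snap('side'); C=cloud(a); p,r=now(); l=np.deg2rad(LEAN)
    M=np.c_[[np.cos(l),0,np.sin(l)],[0,-1,0],[np.sin(l),0,-np.cos(l)]]
    S=r*R.from_matrix(M).inv(); o=p-S.apply(np.array(G)+.005*M[:,2]); Q=S.inv().apply((C-o).reshape(-1,3))*1e3
    k=(abs(Q[:,0])<30)&(abs(Q[:,1])<36)&(abs(Q[:,2])<15); F=Q[k&(Q[:,0]<18)]
    co=np.linalg.lstsq(np.c_[F[:,:2],np.ones(len(F))],F[:,2],rcond=None)[0]
    print('floor n',len(F),'slopes deg',np.degrees(co[:2]).round(1),'z0',co[2].round(1)); 
    k=(abs(Q[:,0])<60)&(abs(Q[:,1])<60)&(abs(Q[:,2]-10)<25); print('extent',np.percentile(Q[k],[1,99],axis=0).round(0).tolist())
E
python3 - <<'E'
from p import *
incheck()
g=np.load('grasp.npz'); P=g['p'];Rg=R.from_rotvec(g['o'])
calls([(tool([.575,.10,.16],170,0,grip=G),7,-1),((P+[0.02,-.01,.05],Rg),7,-1),((P+[0,0,.012],Rg),4,-1),((P+[0,0,.012],Rg),2,-1)])
E
```

```text
floor n 338 slopes deg [-0.9  0.4] z0 2.4
extent [[-39.0, -46.0, 0.0], [33.0, 40.0, 33.0]]
# dist 165 mm rot 6 deg per-row 24 0.9
# dist 193 mm rot 18 deg per-row 28 2.6
# dist 44 mm rot 0 deg per-row 11 0.0
# dist 0 mm rot 0 deg per-row 0 0.0
[[-0.03, 0.73, 0.29, -0.006, 0.001, 0.015, -1], [-0.06, 1.46, 0.58, -0.013, 0.001, 0.03, -1], [-0.09, 2.19, 0.88, -0.019, 0.002, 0.044, -1], [-0.12, 2.92, 1.17, -0.025, 0.003, 0.059, -1], [-0.15, 3.65, 1.46, -0.031, 0.004, 0.074, -1]]
[[0.02, 0.72, 0.32, -0.007, 0.0, 0.015, -1], [0.04, 1.44, 0.63, -0.013, 0.001, 0.03, -1], [0.26, 2.07, 1.26, -0.029, 0.001, 0.071, -1], [0.47, 2.71, 1.89, -0.046, 0.001, 0.113, -1], [0.68, 3.34, 2.51, -0.062, 0.001, 0.155, -1]]
[[0.3, 0.56, 0.67, -0.017, -0.0, 0.041, -1], [0.6, 1.11, 1.33, -0.033, -0.0, 0.083, -1], [0.9, 1.67, 2.0, -0.05, -0.0, 0.125, -1], [1.21, 2.22, 2.67, -0.066, -0.001, 0.166, -1], [1.26, 2.25, 3.03, -0.066, -0.001, 0.166, -1]]
[[0.05, -0.0, 0.36, -0.0, 0.0, 0.0, -1], [0.11, -0.01, 0.72, -0.0, 0.0, 0.0, -1], [0.16, -0.01, 1.09, -0.0, 0.0, 0.0, -1], [0.16, -0.01, 1.09, -0.0, 0.0, 0.0, -1], [0.16, -0.01, 1.09, -0.0, 0.0, 0.0, -1]]
end [0.5497 0.2432 0.1121]
```

step_arm --pt "-0.03 0.73 0.29 -0.006 0 0.015 -1" --pt "-0.06 1.46 0.58 -0.013 0 0.03 -1" --pt "-0.09 2.19 0.88 -0.019 0 0.044 -1" --pt "-0.12 2.92 1.17 -0.025 0.003 0.059 -1" --pt "-0.15 3.65 1.46 -0.031 0.004 0.074 -1"

```text
clock: 18.05
tcp_pos: [0.6419, 0.0413, 0.272]
orientation: [-0.206, -2.75, -0.038]
ft_force: [0.7, -0.1, -1.3]
opening: 0.231
grip_force: 50.0
```

step_arm --pt "0.02 0.72 0.32 -0.007 0 0.015 -1" --pt "0.04 1.44 0.63 -0.013 0 0.03 -1" --pt "0.26 2.07 1.26 -0.029 0 0.071 -1" --pt "0.47 2.71 1.89 -0.046 0 0.113 -1" --pt "0.68 3.34 2.51 -0.062 0.001 0.155 -1"

```text
clock: 18.55
tcp_pos: [0.6099, 0.1475, 0.2097]
orientation: [-0.437, -2.725, -0.082]
ft_force: [0.8, 0.1, -2.3]
opening: 0.232
grip_force: 50.0
```

step_arm --pt "0.3 0.56 0.67 -0.017 0 0.041 -1" --pt "0.6 1.11 1.33 -0.033 0 0.083 -1" --pt "0.9 1.67 2.0 -0.05 0 0.125 -1" --pt "1.21 2.22 2.67 -0.066 -0.001 0.166 -1" --pt "1.26 2.25 3.03 -0.066 -0.001 0.166 -1"

```text
clock: 19.05
tcp_pos: [0.5633, 0.2341, 0.139]
orientation: [-0.673, -2.68, -0.126]
ft_force: [0.4, -0.5, -1.5]
opening: 0.23
grip_force: 50.0
```

step_arm --pt "0.05 0 0.36 0 0 0 -1" --pt "0.11 -0.01 0.72 0 0 0 -1" --pt "0.16 -0.01 1.09 0 0 0 -1" --pt "0.16 -0.01 1.09 0 0 0 -1" --pt "0.16 -0.01 1.09 0 0 0 -1"

```text
clock: 19.55
tcp_pos: [0.5485, 0.2408, 0.1117]
orientation: [-0.675, -2.681, -0.128]
ft_force: [-0.2, 0.3, -1.4]
opening: 0.23
grip_force: 50.0
```

Run:
```python
from p import *
incheck()
g=np.load('grasp.npz'); P=g['p'];Rg=R.from_rotvec(g['o']); print(now()[0]-P)
calls([((P+[0,0,.0015],Rg),4,-1)])
```

```text
floor n 1040 slopes deg [-1.5  0.6] z0 1.7
extent [[-52.0, -59.0, -14.0], [59.0, 58.0, 31.0]]
[-0.00071141 -0.00234515  0.01196725]
# dist 11 mm rot 0 deg per-row 3 0.1
[[-0.03, 0.02, 0.08, 0.0, -0.0, -0.001, -1], [-0.06, 0.04, 0.16, 0.001, -0.001, -0.002, -1], [-0.09, 0.06, 0.25, 0.001, -0.001, -0.003, -1], [-0.12, 0.08, 0.33, 0.002, -0.002, -0.004, -1]]
end [0.5497 0.2431 0.1017]
```

step_arm --pt "-0.03 0 0.08 0 0 0 -1" --pt "-0.06 0 0.16 0 0 0 -1" --pt "-0.09 0 0.25 0 0 0 -1" --pt "-0.12 0 0.33 0 0 0 -1" --pt "-0.14 0 0.37 0 0 0 -1"

```text
clock: 20.1
tcp_pos: [0.5483, 0.2413, 0.1012]
orientation: [-0.674, -2.681, -0.129]
ft_force: [0.3, -3.3, 8.2]
opening: 0.234
grip_force: 50.0
```

step_arm --pt "-0.01 0 0.02 0 0 0 -1" --pt "-0.01 0 0.02 0 0 0 -1"

```text
clock: 20.3
tcp_pos: [0.5483, 0.2413, 0.1011]
orientation: [-0.673, -2.68, -0.129]
ft_force: [-0.3, -2.3, 6.1]
opening: 0.231
grip_force: 50.0
```

step_arm --pt "0 0 0 0 0 0 -0.45" --pt "0 0 0 0 0 0 -0.3" --pt "0 0 0 0 0 0 0" --pt "0 0 0 0 0 0 0.2" --pt "0 0 0 0 0 0 0.2" --force 10

```text
clock: 20.8
tcp_pos: [0.548, 0.2412, 0.099]
orientation: [-0.674, -2.681, -0.128]
ft_force: [-0.0, -0.1, -0.4]
opening: 0.565
grip_force: 0.0
```

step_arm --pt "0 0 -0.5 0 0 0 0.2" --pt "0 0 -1.3 0 0 0 0.2" --pt "0 0 -2.3 0 0 0 0.2" --pt "0 0 -3.3 0 0 0 0.2" --pt "0 0 -4.3 0 0 0 0.2"

```text
clock: 21.3
tcp_pos: [0.5918, 0.2181, 0.2212]
orientation: [-0.675, -2.682, -0.129]
ft_force: [0.5, -0.3, -0.2]
opening: 0.6
grip_force: 0.0
```

Run:
```python
from p import *
show(); snap('side','side_end1.png'); b=snap('top')
# scoop height check on mat from the side view
a=load('side'); C=cloud(a); S=Rs(152); Q=S.inv().apply((C-[.490,.274,.004]).reshape(-1,3))*1e3
k=(abs(Q[:,0])<18)&(abs(Q[:,1])<34)&(abs(Q[:,2])<12); F=Q[k]; print(np.degrees(np.linalg.lstsq(np.c_[F[:,:2],np.ones(len(F))],F[:,2],rcond=None)[0][:2]), np.median(F[:,2]))
# route to knob (tool down), clear of the bail
p,r=now()
hk=down([.6177,-.332,.20],102.1)
mid=down([.48,-.04,.30],125)
m2=down([.58,-.25,.29],110)
calls([(mid,9,.2),(m2,7,-.1),(hk,4,-.1)])
```

```text
{'clock': np.float64(21.3), 'qpos': array([ 0.105,  0.525,  1.162,  0.216,  1.773, -0.963]), 'tcp_pos': array([0.592, 0.218, 0.221]), 'orientation': array([-0.675, -2.682, -0.129]), 'ft_force': array([ 0.531, -0.313, -0.202]), 'torque': array([-0.09 , -0.311, -0.023]), 'grip_force': np.float64(0.0), 'opening': np.float64(0.6)}
[-0.97882803  1.17708709] 3.0705657389021903
# dist 292 mm rot 34 deg per-row 32 3.8
# dist 233 mm rot 15 deg per-row 33 2.1
# dist 127 mm rot 8 deg per-row 32 2.0
[[0.03, -1.04, -0.29, -0.009, -0.041, 0.051, 0.2], [0.06, -2.08, -0.58, -0.019, -0.082, 0.103, 0.2], [0.1, -3.13, -0.87, -0.028, -0.123, 0.154, 0.2], [0.13, -4.17, -1.16, -0.037, -0.164, 0.205, 0.2], [0.16, -5.21, -1.46, -0.046, -0.205, 0.256, 0.2]]
[[-0.3, -1.0, -0.31, -0.01, -0.041, 0.052, 0.2], [-0.59, -1.99, -0.62, -0.019, -0.083, 0.103, 0.2], [-0.88, -2.99, -0.93, -0.028, -0.124, 0.154, 0.2], [-1.18, -3.98, -1.24, -0.038, -0.165, 0.206, 0.2], [-2.2, -4.38, -1.36, -0.041, -0.164, 0.243, -0.1]]
[[-1.1, -0.15, 0.05, 0.0, -0.0, 0.037, -0.1], [-2.2, -0.29, 0.1, 0.0, -0.0, 0.075, -0.1], [-3.3, -0.43, 0.14, 0.0, -0.0, 0.112, -0.1], [-4.4, -0.57, 0.19, 0.0, -0.0, 0.149, -0.1], [-5.5, -0.72, 0.24, 0.0, -0.0, 0.187, -0.1]]
[[-1.1, 0.07, 0.05, 0.0, -0.0, 0.037, -0.1], [-1.85, 0.1, 0.8, 0.0, -0.0, 0.072, -0.1], [-2.6, 0.14, 1.55, 0.0, -0.0, 0.106, -0.1], [-3.35, 0.17, 2.3, 0.0, -0.0, 0.141, -0.1], [-4.11, 0.2, 3.05, 0.0, -0.0, 0.175, -0.1]]
end [ 0.6177 -0.3321  0.1999]
```

View pics/side_end1.png

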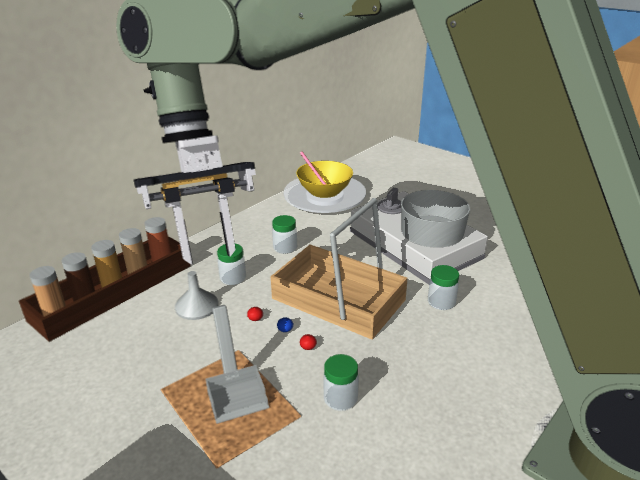

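The scoop stands on its mat at (237,390), released, and the jars and funnel are untouched. I've used all 10 pictures, so from here I work from numbers only. Next is the knob.

step_arm --pt "0.03 -1.04 -0.29 -0.009 -0.041 0.051 0.2" --pt "0.06 -2.08 -0.58 -0.019 -0.082 0.103 0.2" --pt "0.1 -3.13 -0.87 -0.028 -0.123 0.154 0.2" --pt "0.13 -4.17 -1.16 -0.037 -0.164 0.205 0.2" --pt "0.16 -5.21 -1.46 -0.046 -0.205 0.256 0.2"

```text
clock: 21.9
tcp_pos: [0.5264, 0.0743, 0.2611]
orientation: [-1.094, -2.759, -0.054]
ft_force: [0.1, -0.3, 0.5]
opening: 0.602
grip_force: 0.0
```

step_arm --pt "-0.3 -1.0 -0.31 -0.01 -0.041 0.052 0.2" --pt "-0.59 -1.99 -0.62 -0.019 -0.083 0.103 0.2" --pt "-0.88 -2.99 -0.93 -0.028 -0.124 0.154 0.2" --pt "-1.18 -3.98 -1.24 -0.038 -0.165 0.206 0.2" --pt "-2.2 -4.38 -1.36 -0.041 -0.164 0.243 -0.1"

```text
clock: 22.4
tcp_pos: [0.4889, -0.0691, 0.2955]
orientation: [-1.498, -2.753, 0.01]
ft_force: [1.6, -0.6, 0.3]
opening: 0.552
grip_force: 0.0
```

step_arm --pt "-1.1 -0.15 0.05 0 0 0.037 -0.1" --pt "-2.2 -0.29 0.1 0 0 0.075 -0.1" --pt "-3.3 -0.43 0.14 0 0 0.112 -0.1" --pt "-4.4 -0.57 0.19 0 0 0.149 -0.1" --pt "-5.5 -0.72 0.24 0 0 0.187 -0.1"

```text
clock: 22.9
tcp_pos: [0.5627, -0.2204, 0.2853]
orientation: [-1.748, -2.598, 0.011]
ft_force: [0.2, 0.3, 0.1]
opening: 0.45
grip_force: 0.0
```

step_arm --pt "-1.1 0.07 0.05 0 0 0.037 -0.1" --pt "-1.85 0.1 0.8 0 0 0.072 -0.1" --pt "-2.6 0.14 1.55 0 0 0.106 -0.1" --pt "-3.35 0.17 2.3 0 0 0.141 -0.1" --pt "-4.11 0.2 3.05 0 0 0.175 -0.1"

```text
clock: 23.4
tcp_pos: [0.6137, -0.3318, 0.1923]
orientation: [-1.969, -2.436, 0.012]
ft_force: [0.3, -0.6, 0.6]
opening: 0.451
grip_force: 0.0
```

Run:
```python
from p import *
show()
# knob bar from side view now (top is covered)
a=snap('side'); C=cloud(a); d=np.linalg.norm(C[...,:2]-[.6177,-.332],axis=2); q=C[(d<.03)&(C[...,2]>.085)&(C[...,2]<.107)]
print(len(q),cv2.minAreaRect((q[:,:2]*1e3).astype(np.float32)) if len(q)>5 else '')
calls([(down([.6177,-.332,.120],102.1),4,-.1),(down([.6177,-.332,.097],102.1),4,-.1),(down([.6177,-.332,.097],102.1),2,-.1)])
```

```text
{'clock': np.float64(23.4), 'qpos': array([-0.616,  0.492,  1.221, -0.007,  1.44 , -0.826]), 'tcp_pos': array([ 0.614, -0.332,  0.192]), 'orientation': array([-1.969, -2.436,  0.012]), 'ft_force': array([ 0.272, -0.564,  0.603]), 'torque': array([-0.004, -0.062, -0.009]), 'grip_force': np.float64(0.0), 'opening': np.float64(0.451)}
117 ((615.465576171875, -329.9436950683594), (15.06760311126709, 43.13920211791992), 10.939194679260254)
# dist 67 mm rot 1 deg per-row 17 0.3
# dist 23 mm rot 0 deg per-row 6 0.0
# dist 0 mm rot 0 deg per-row 0 0.0
[[0.0, 0.06, 0.55, -0.004, -0.001, -0.001, -0.1], [0.01, 0.12, 1.11, -0.009, -0.003, -0.002, -0.1], [0.01, 0.17, 1.66, -0.013, -0.004, -0.002, -0.1], [0.02, 0.23, 2.22, -0.017, -0.006, -0.003, -0.1], [0.02, 0.24, 2.41, -0.017, -0.006, -0.003, -0.1]]
[[-0.0, -0.0, 0.19, -0.0, 0.0, -0.0, -0.1], [-0.0, -0.0, 0.38, -0.0, 0.0, -0.0, -0.1], [-0.0, -0.0, 0.57, -0.0, 0.0, -0.0, -0.1], [-0.0, -0.0, 0.57, -0.0, 0.0, -0.0, -0.1], [-0.0, -0.0, 0.57, -0.0, 0.0, -0.0, -0.1]]
end [ 0.6178 -0.3318  0.0971]
```

step_arm --pt "0 0 0.55 -0.004 -0.001 0 -0.1" --pt "0 0 1.11 -0.009 -0.003 0 -0.1" --pt "0 0 1.66 -0.013 -0.004 0 -0.1" --pt "0 0 2.22 -0.017 -0.006 0 -0.1" --pt "0 0 2.22 -0.017 -0.006 0 -0.1"

```text
clock: 23.95
tcp_pos: [0.6107, -0.3295, 0.1239]
orientation: [-1.972, -2.445, -0.002]
ft_force: [-0.9, -0.3, -1.2]
opening: 0.447
grip_force: 0.0
```

step_arm --pt "0 0 0 0 0 0 -0.1"

```text
clock: 24.05
tcp_pos: [0.6128, -0.331, 0.1273]
orientation: [1.969, 2.441, 0.002]
ft_force: [0.2, -0.8, -0.2]
opening: 0.452
grip_force: 0.0
```

Run:
```python
from p import *
show()
calls([(down([.6168,-.331,.095],102),4,-.1),(down([.6168,-.331,.095],102),1,-.1)])
```

```text
{'clock': np.float64(24.05), 'qpos': array([-6.200e-01,  5.320e-01,  1.300e+00,  1.000e-03,  1.304e+00,
       -8.330e-01]), 'tcp_pos': array([ 0.613, -0.331,  0.127]), 'orientation': array([1.969e+00, 2.441e+00, 2.000e-03]), 'ft_force': array([ 0.223, -0.81 , -0.214]), 'torque': array([-0.064, -0.08 , -0.007]), 'grip_force': np.float64(0.0), 'opening': np.float64(0.452)}
# dist 33 mm rot 0 deg per-row 8 0.1
# dist 0 mm rot 0 deg per-row 0 0.0
[[-0.01, 0.03, 0.27, 0.001, 0.001, 0.001, -0.1], [-0.01, 0.06, 0.54, 0.002, 0.002, 0.002, -0.1], [-0.02, 0.09, 0.81, 0.004, 0.003, 0.003, -0.1], [-0.02, 0.13, 1.08, 0.005, 0.003, 0.004, -0.1], [-0.02, 0.13, 1.08, 0.005, 0.003, 0.004, -0.1]]
end [ 0.6169 -0.3309  0.095 ]
```

step_arm --pt "0 0.03 0.3 0 0 0 -0.1" --pt "0 0.06 0.6 0 0 0 -0.1" --pt "0 0.1 0.9 0 0 0 -0.1" --pt "0 0.1 1.1 0 0 0 -0.1" --pt "0 0.1 1.1 0 0 0 -0.1"

```text
clock: 24.55
tcp_pos: [0.6154, -0.3305, 0.0927]
orientation: [1.971, 2.442, 0.002]
ft_force: [0.0, 0.5, 0.1]
opening: 0.451
grip_force: 0.0
```

step_arm --pt "0 0 0 0 0 0 -0.1" --pt "0 0 0 0 0 0 -0.1"

```text
clock: 24.75
tcp_pos: [0.6166, -0.3314, 0.0951]
orientation: [1.968, 2.438, 0.003]
ft_force: [-0.3, 0.1, -0.8]
opening: 0.453
grip_force: 0.0
```

step_arm --pt "0 0 0 0 0 0 -0.6" --pt "0 0 0 0 0 0 -1" --pt "0 0 0 0 0 0 -1" --pt "0 0 0 0 0 0 -1" --pt "0 0 0 0 0 0 -1" --force 20

```text
clock: 25.25
tcp_pos: [0.6175, -0.331, 0.095]
orientation: [1.967, 2.437, 0.005]
ft_force: [3.7, 0.5, -2.0]
opening: 0.148
grip_force: 20.0
```

step_arm --pt "0 0 0 0 0 0.08 -1" --pt "0 0 0 0 0 0.2 -1" --pt "0 0 0 0 0 0.33 -1" --pt "0 0 0 0 0 0.46 -1" --pt "0 0 0 0 0 0.58 -1"

```text
clock: 25.75
tcp_pos: [0.619, -0.3311, 0.095]
orientation: [2.585, 1.766, 0.012]
ft_force: [8.3, 0.3, -3.2]
opening: 0.144
grip_force: 20.0
```

```bash
python3 -c "
from p import *
show()"
```

```text
{'clock': np.float64(25.75), 'qpos': array([-0.616,  0.571,  1.312,  0.004,  1.246, -0.245]), 'tcp_pos': array([ 0.619, -0.331,  0.095]), 'orientation': array([2.585, 1.766, 0.012]), 'ft_force': array([ 8.303,  0.274, -3.182]), 'torque': array([-0.062, -1.348,  0.071]), 'grip_force': np.float64(19.978), 'opening': np.float64(0.144)}
```

step_arm --pt "0.02 0.06 0 0 0 0.12 -1" --pt "0.02 0.06 0 0 0 0.24 -1" --pt "0.02 0.06 0 0 0 0.36 -1" --pt "0.02 0.06 0 0 0 0.48 -1" --pt "0.02 0.06 0 0 0 0.6 -1"

```text
clock: 26.25
tcp_pos: [0.6203, -0.3321, 0.095]
orientation: [2.993, 0.924, 0.014]
ft_force: [6.4, -2.2, -3.9]
opening: 0.147
grip_force: 20.0
```

step_arm --pt "0 0 0 0 0 0.12 -1" --pt "0 0 0 0 0 0.24 -1" --pt "0 0 0 0 0 0.36 -1" --pt "0 0 0 0 0 0.48 -1" --pt "0 0 0 0 0 0.6 -1"

```text
clock: 26.75
tcp_pos: [0.6205, -0.3324, 0.0953]
orientation: [3.135, 0.003, 0.018]
ft_force: [5.3, -1.9, -2.6]
opening: 0.238
grip_force: 31.9
```

step_arm --pt "0 0 0 0 0 0.12 -1" --pt "0 0 0 0 0 0.24 -1" --pt "0 0 0 0 0 0.36 -1" --pt "0 0 0 0 0 0.48 -1" --pt "0 0 0 0 0 0.54 -1"

```text
clock: 27.25
tcp_pos: [0.6207, -0.3348, 0.0958]
orientation: [3.021, -0.831, 0.024]
ft_force: [7.2, -8.9, -4.6]
opening: 0.439
grip_force: 23.8
```

```bash
python3 -c "
from p import *
show()"
```

```text
{'clock': np.float64(27.25), 'qpos': array([-0.616,  0.574,  1.305, -0.002,  1.245,  1.492]), 'tcp_pos': array([ 0.621, -0.335,  0.096]), 'orientation': array([ 3.021, -0.831,  0.024]), 'ft_force': array([ 7.216, -8.918, -4.629]), 'torque': array([-1.273, -1.369,  0.863]), 'grip_force': np.float64(23.843), 'opening': np.float64(0.439)}
```

The jaws spread while turning, so the knob either met its stop or the bar slipped in the jaws. I'll release, lift, and measure the bar's angle.

step_arm --pt "0 0 0 0 0 -0.08 0.1" --pt "0 0 0 0 0 -0.08 0.2" --pt "0 0 -0.6 0 0 -0.08 0.2" --pt "0 0 -1.6 0 0 -0.08 0.2" --pt "0 0 -2.6 0 0 -0.08 0.2"

```text
clock: 27.75
tcp_pos: [0.6172, -0.3307, 0.1741]
orientation: [3.058, -0.713, 0.009]
ft_force: [-0.4, -0.8, -0.4]
opening: 0.597
grip_force: 0.0
```

Run:
```python
from p import *
show()
a=snap('side'); C=cloud(a); d=np.linalg.norm(C[...,:2]-[.618,-.332],axis=2); q=C[(d<.03)&(C[...,2]>.085)&(C[...,2]<.107)]
print(len(q),cv2.minAreaRect((q[:,:2]*1e3).astype(np.float32)) if len(q)>5 else '')
x=q[:,:2]*1e3; w=np.linalg.svd(x-x.mean(0),full_matrices=0)[2][0]; print(np.degrees(np.arctan2(w[1],w[0])))
```

```text
{'clock': np.float64(27.75), 'qpos': array([-6.160e-01,  4.990e-01,  1.249e+00,  1.000e-03,  1.388e+00,
        1.413e+00]), 'tcp_pos': array([ 0.617, -0.331,  0.174]), 'orientation': array([ 3.058, -0.713,  0.009]), 'ft_force': array([-0.405, -0.754, -0.389]), 'torque': array([ 0.011,  0.005, -0.017]), 'grip_force': np.float64(0.0), 'opening': np.float64(0.597)}
175 ((615.5440063476562, -331.80950927734375), (42.315773010253906, 18.940908432006836), 35.96771240234375)
-149.47853423679135
```

Run:
```python
from p import *
calls([(down([.6185,-.332,.14],32),8,.2),(down([.6185,-.332,.14],32),2,-.1),(down([.6185,-.332,.097],32),4,-.1),(down([.6185,-.332,.097],32),1,-.1)])
```

```text
# dist 42 mm rot 58 deg per-row 5 7.3
# dist 0 mm rot 0 deg per-row 0 0.0
# dist 43 mm rot 0 deg per-row 11 0.0
# dist 0 mm rot 0 deg per-row 0 0.0
[[-0.01, 0.0, 0.17, 0.001, -0.002, -0.127, 0.2], [-0.02, 0.0, 0.35, 0.003, -0.004, -0.254, 0.2], [-0.04, 0.0, 0.52, 0.004, -0.006, -0.381, 0.2], [-0.05, 0.0, 0.7, 0.005, -0.008, -0.508, 0.2], [-0.06, 0.0, 0.87, 0.007, -0.01, -0.635, 0.2]]
[[-0.01, -0.01, 0.18, 0.001, -0.002, -0.127, 0.2], [-0.02, -0.01, 0.35, 0.002, -0.004, -0.254, 0.2], [-0.03, -0.02, 0.53, 0.004, -0.006, -0.381, 0.2], [-0.03, -0.02, 0.53, 0.004, -0.006, -0.381, -0.1], [-0.03, -0.02, 0.53, 0.004, -0.006, -0.381, -0.1]]
[[0.0, 0.0, 0.35, -0.0, 0.0, -0.0, -0.1], [0.0, 0.0, 0.71, -0.0, 0.0, -0.0, -0.1], [0.0, 0.0, 1.07, -0.0, 0.0, -0.0, -0.1], [0.0, 0.0, 1.43, -0.0, 0.0, -0.0, -0.1], [0.0, 0.0, 1.43, -0.0, 0.0, -0.0, -0.1]]
end [ 0.6184 -0.3319  0.097 ]
```

step_arm --pt "0 0 0.17 0 0 -0.127 0.2" --pt "0 0 0.35 0 0 -0.254 0.2" --pt "0 0 0.52 0 0 -0.381 0.2" --pt "0 0 0.7 0 0 -0.508 0.2" --pt "0 0 0.87 0 0 -0.635 0.2"

```text
clock: 28.3
tcp_pos: [0.618, -0.3312, 0.1476]
orientation: [3.124, 0.286, 0.011]
ft_force: [-0.1, 0.5, -0.3]
opening: 0.6
grip_force: 0.0
```

step_arm --pt "0 0 0.18 0 0 -0.127 0.2" --pt "0 0 0.35 0 0 -0.254 0.2" --pt "0 0 0.5 0 0 -0.381 0.2" --pt "0 0 0.5 0 0 -0.381 -0.1" --pt "0 0 0.5 0 0 -0.381 -0.1"

```text
clock: 28.8
tcp_pos: [0.6182, -0.3312, 0.1324]
orientation: [3.015, 0.861, 0.009]
ft_force: [0.6, 0.6, -0.5]
opening: 0.473
grip_force: 0.0
```

Run:
```python
from p import *
show()
a=snap('side'); C=cloud(a); d=np.linalg.norm(C[...,:2]-[.618,-.332],axis=2); q=C[(d<.03)&(C[...,2]>.085)&(C[...,2]<.107)]
print(len(q),cv2.minAreaRect((q[:,:2]*1e3).astype(np.float32)) if len(q)>5 else '')
calls([(down([.6185,-.332,.095],32),4,-.1),(down([.6185,-.332,.095],32),1,-.1)])
```

```text
{'clock': np.float64(28.8), 'qpos': array([-6.160e-01,  5.350e-01,  1.283e+00,  1.000e-03,  1.315e+00,
        3.990e-01]), 'tcp_pos': array([ 0.618, -0.331,  0.132]), 'orientation': array([3.015, 0.861, 0.009]), 'ft_force': array([ 0.615,  0.576, -0.47 ]), 'torque': array([-0.08 ,  0.003, -0.008]), 'grip_force': np.float64(0.0), 'opening': np.float64(0.473)}
176 ((616.3253173828125, -332.7659912109375), (42.077823638916016, 21.3037109375), 31.578651428222656)
# dist 38 mm rot 0 deg per-row 9 0.1
# dist 0 mm rot 0 deg per-row 0 0.0
[[-0.0, 0.0, 0.31, 0.002, -0.001, -0.0, -0.1], [-0.01, 0.01, 0.63, 0.004, -0.002, -0.001, -0.1], [-0.01, 0.01, 0.94, 0.005, -0.003, -0.001, -0.1], [-0.01, 0.02, 1.25, 0.007, -0.004, -0.002, -0.1], [-0.01, 0.02, 1.25, 0.007, -0.004, -0.002, -0.1]]
end [ 0.6186 -0.3321  0.095 ]
```

step_arm --pt "0 0 0.31 0 0 0 -0.1" --pt "0 0 0.63 0 0 0 -0.1" --pt "0 0 0.94 0 0 0 -0.1" --pt "0 0 1.25 0 0 0 -0.1" --pt "0 0 1.25 0 0 0 -0.1"

```text
clock: 29.35
tcp_pos: [0.6167, -0.3302, 0.0911]
orientation: [3.018, 0.867, 0.004]
ft_force: [-0.5, 1.0, -0.6]
opening: 0.452
grip_force: 0.0
```

step_arm --pt "0 0 0 0 0 0 -0.6" --pt "0 0 0 0 0 0 -1" --pt "0 0 0 0 0 0 -1" --pt "0 0 0 0 0 0 -1" --pt "0 0 0 0 0 0 -1" --force 40

```text
clock: 29.85
tcp_pos: [0.6196, -0.3327, 0.095]
orientation: [3.011, 0.865, 0.013]
ft_force: [3.9, -3.9, -2.7]
opening: 0.145
grip_force: 40.0
```

```bash
python3 -c "
from p import *
show()"
```

```text
{'clock': np.float64(29.85), 'qpos': array([-6.160e-01,  5.740e-01,  1.307e+00,  1.000e-03,  1.249e+00,
        3.950e-01]), 'tcp_pos': array([ 0.62 , -0.333,  0.095]), 'orientation': array([3.011, 0.865, 0.013]), 'ft_force': array([ 3.853, -3.861, -2.661]), 'torque': array([-0.542, -0.598,  0.051]), 'grip_force': np.float64(39.959), 'opening': np.float64(0.145)}
```

step_arm --pt "0 0 0 0 0 0.05 -1" --pt "0 0 0 0 0 0.1 -1" --pt "0 0 0 0 0 0.15 -1" --pt "0 0 0 0 0 0.2 -1" --pt "0 0 0 0 0 0.2 -1"

```text
clock: 30.35
tcp_pos: [0.6201, -0.3326, 0.095]
orientation: [3.082, 0.564, 0.015]
ft_force: [4.5, -3.0, -2.3]
opening: 0.155
grip_force: 44.6
```

```bash
python3 -c "
from p import *
show()"
```

```text
{'clock': np.float64(30.35), 'qpos': array([-0.615,  0.574,  1.307,  0.   ,  1.248,  0.593]), 'tcp_pos': array([ 0.62 , -0.333,  0.095]), 'orientation': array([3.082, 0.564, 0.015]), 'ft_force': array([ 4.499, -2.978, -2.335]), 'torque': array([-0.625, -0.81 ,  1.077]), 'grip_force': np.float64(44.595), 'opening': np.float64(0.155)}
```

The torque rises to 1.08 N m against 0.04 N m of knob friction. The bar is at about 30°, which matches 2.4 rad from the steamer's x axis, since the knob started at about 1.1 rad. That puts the knob at its stop, so I'll release and retreat.

step_arm --pt "0 0 0 0 0 0 -0.5" --pt "0 0 0 0 0 0 -0.1" --pt "0 0 0 0 0 0 -0.1" --pt "0 0 -0.5 0 0 0 -0.1" --pt "0 0 -1.5 0 0 0 -0.1" --force 10

```text
clock: 30.85
tcp_pos: [0.6157, -0.3295, 0.1366]
orientation: [-3.09, -0.561, -0.001]
ft_force: [0.1, -0.1, -0.9]
opening: 0.447
grip_force: 0.0
```

step_arm --pt "0 0 -1.2 0 0 0 -0.1" --pt "0 0 -2.4 0 0 0 -0.1" --pt "0 0 -3.6 0 0 0 -0.1" --pt "0 -1 -4.5 0 0 0 -0.1" --pt "0 -1 -4.5 0 0 0 -0.1"

```text
clock: 31.35
tcp_pos: [0.6085, -0.3016, 0.2821]
orientation: [3.079, 0.563, 0.023]
ft_force: [-0.6, 0.1, 1.6]
opening: 0.452
grip_force: 0.0
```

Run:
```python
from p import *
show()
a=snap('side'); C=cloud(a); d=np.linalg.norm(C[...,:2]-[.618,-.332],axis=2); q=C[(d<.03)&(C[...,2]>.085)&(C[...,2]<.107)]
print(len(q),cv2.minAreaRect((q[:,:2]*1e3).astype(np.float32)) if len(q)>5 else '')
im=snap('top'); hsv=cv2.cvtColor(im['pixels'],cv2.COLOR_BGR2HSV);C=cloud(im)
d=np.linalg.norm(C[...,:2]-[.618,-.332],axis=2); q=C[(d<.03)&(C[...,2]>.09)&(C[...,2]<.115)]
print('top bar',len(q),cv2.minAreaRect((q[:,:2]*1e3).astype(np.float32)) if len(q)>5 else '')
m=((hsv[...,0]>50)&(hsv[...,0]<80)&(hsv[...,1]>120)).astype(np.uint8);n,l,st,ce=cv2.connectedComponentsWithStats(m)
for i in range(1,n):
    if st[i,4]>100: print('jar',plane(im,ce[i],.072).round(3))
m=((hsv[...,2]<80)&(hsv[...,1]>100)).astype(np.uint8); m[:,:420]=0; m[:230]=0;m[:,520:]=0;m[345:]=0
n,l,st,ce=cv2.connectedComponentsWithStats(m)
for i in range(1,n):
    if st[i,4]>15: print('nut',st[i],C[l==i].mean(0).round(3))
```

```text
{'clock': np.float64(31.35), 'qpos': array([-0.588,  0.379,  1.195,  0.002,  1.55 ,  0.621]), 'tcp_pos': array([ 0.609, -0.302,  0.282]), 'orientation': array([3.079, 0.563, 0.023]), 'ft_force': array([-0.565,  0.102,  1.565]), 'torque': array([-0.029, -0.023,  0.049]), 'grip_force': np.float64(0.0), 'opening': np.float64(0.452)}
177 ((615.1209106445312, -331.0046691894531), (41.99977111816406, 18.96826171875), 32.443138122558594)
top bar 0 
jar [[0.753 0.049 0.072]]
jar [[ 0.751 -0.108  0.072]]
jar [[0.37  0.158 0.072]]
jar [[ 0.383 -0.153  0.072]]
```

Run:
```python
from p import *
a=load('side')
for px in (cv2.imread('pics/side0.png'),a['pixels']):
    h=cv2.cvtColor(px,cv2.COLOR_BGR2HSV); m=((h[...,0]>50)&(h[...,0]<80)&(h[...,1]>150)).astype(np.uint8)
    n,l,st,ce=cv2.connectedComponentsWithStats(m); print([(ce[i].round(1).tolist(),int(st[i,4])) for i in range(1,n) if st[i,4]>100])
print(monitor.observe()['clock'])
```

```text
[([283.5, 223.4], 305), ([229.6, 252.4], 375), ([444.4, 275.5], 472), ([340.5, 369.3], 775)]
[([283.5, 223.4], 304), ([229.6, 252.4], 375), ([444.4, 275.5], 472), ([340.5, 369.3], 774)]
31.45
```

The jars sit in exactly the same pixels as at the start, so I'll hand the job in.

```bash
python3 -c "
from workcell import manip
print(manip.finish_job())"
```

```text
the job is handed in; nothing more can be done
None
```

The job is handed in at about 31 s of the 72 s: both chestnuts were seen in the basket after tipping, the scoop is standing released on its mat, the knob is at its clockwise stop (judged from torque and bar angle), the jars are unmoved, and the funnel looked unmoved; I did not recheck the chestnuts after turning the knob.

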